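Lift an enamelled disc on a spatula and seat it in its trivet

TASK

Take the cranked spatula by its handle, slide its blade under the enamelled disc on the soldering board (tip lightly touching the board all the way; the firebrick can serve as a stop), carry the disc level on the blade to the turntable and set it down gently in the four-armed trivet so that it lies flat, fully home on all four ledges. Then lay the spatula back in its wooden rest as it lay before and let go. The fresh enamel spoils easily: never touch the disc with the robot, tip it, drop it or jam it against anything, press only lightly with the blade, and leave the other things on the bench where they are.

Things in the scene. Friction and masses are not known exactly. Their poses are not given: they have to be found in the camera images.
- handle_grip (a point): where to grip the cranked spatula (loose, 140 g, grip firmly: 40 N or more): on its wooden handle, a level bar 14 mm wide, 22 mm high, upright sides, from 17 mm ahead of this point to 136 mm behind it; this point is half-way up it. Axes: x along the handle towards the blade, y across, z up. A narrow steel crank drops from the handle's front to the blade.
- handle_seat (a point): point on the underside of the spatula's handle: 75 mm behind and 11 mm below handle_grip, same axes
- notch (a point): middle of the wooden tool rest (fixed, foot 120 mm along x by 70 mm, 70 mm high), at the height of its notch floors, 51 mm over the bench. Its two posts, 40 mm ahead and behind along x, have notches 16 mm long, 20 mm wide, flaring upwards. The spatula lies level in both notches, pointing along x, handle_seat here, blade clear of the bench.
- spatula: the whole spatula; origin 50 mm below handle_grip, same axes. Steel blade 20 mm wide, 76 mm long, 2 mm thick; front edge (bevelled on top to 0.6 mm) at x = 100 mm. Bent by use, it slopes 1 to 5.5 degrees down to its tip, so the tip's underside is 48 to 54 mm below handle_grip, different each time: find it by touch. It springs: 6 N bend the tip up 1 mm.
- disc_center (a point): centre (half-way up) of the copper disc with a pale enamelled face that lies flat on the soldering board: 60 mm across, 3.5 mm thick, about 70 g, underside edge chamfered 1.5 mm. z is its upward axis.
- disc: the same disc; origin at the centre of its underside.
- board: flat grey ceramic soldering board, fixed, 240 mm (x) by 160 mm (y), 15 mm thick, standing level on screw feet that are set differently each time (underside 5 to 14 mm over the bench); origin at the centre of its underside, so its top is 15 mm higher than that. It carries the firebrick across its +x end; the disc lies in front of the brick, up to 15 mm off it.
- brick: slab of firebrick fixed on the board: 64 mm (x) by 114 mm (y), 30 mm high; origin at the centre of its underside, axes as the board's. Its upright face towards the disc is 32 mm on the -x side of its origin. The disc can be backed by this face while the blade slides under it along +x.
- turntable: black soldering turntable, fixed foot 110 mm across; origin at the centre of its underside. On it a white square tile, 120 mm wide, top 46 mm over the bench, that turns stiffly by hand, with the trivet fixed to it.
- trivet_seat (a point): centre of the four-armed steel trivet on the turntable, at ledge height, 66 mm over the bench, 20 over the tile. Arms (7 mm strips) at 45 degrees between the x and y axes, so a blade fits in along +-x or +-y through gaps 30 mm wide, open down to the tile. Each arm: flat ledge 25 to 31.5 mm from the centre, then a lip sloping up and out, 8 mm high. The disc belongs inside the lips, on the ledges.
- block: brown square honeycomb block, 100 x 100 x 25 mm, fixed, with a smaller three-armed trivet on it for smaller pieces: not for this disc. Top of its trivet 49 mm over the bench. It and the turntable change places.
- blank: small loose bare copper blank, 38 mm across, 5 mm thick, lying on the bench: leave alone.
- tweezers: steel cross-lock tweezers lying on the bench, about 150 mm long along x, 10 mm high: leave alone.
- charcoal: black charcoal block 75 x 45 x 32 mm towards the bench's far side: leave alone.
- mandrel: steel ring mandrel, a tapered rod 300 mm long lying along its x, 24 mm thick, towards the far side: leave alone.
- third_a: third hand: black weighted foot 68 mm across with upright tweezers, 200 mm high, far side: leave alone.
Not all that is in view belongs to the job. Leave any red look-alike of the disc alone. There is more than one size of the spatula; the one meant has the size given above.

How it is judged:
On the way, in this order (a step that is already met when the one before it is completed fails the run):
1. the spatula is lifted off its rest by the robot (height (world z) of handle_grip above 0.09 m and contact force between the fingers and spatula above 1 N), for 0.2 s.
2. the blade, touching the board, is under the disc past its middle (contact force between spatula and board above 0.3 N and x of disc_center in the frame of spatula between 0.05 and 0.092 m and y of disc_center in the frame of spatula between -0.015 and 0.015 m and contact force between disc and spatula above 0.05 N), for 0.3 s.
3. the disc is carried on the blade, well clear of the board (z of disc in the frame of board above 0.035 m and contact force between disc and spatula above 0.1 N and contact force between disc and board below 0.05 N), for 0.3 s.
4. the disc lies home in the four-armed trivet and the blade has left it (horizontal distance between disc_center and trivet_seat below 0.003 m and z of disc in the frame of trivet_seat below 0.0012 m and angle between disc's own z axis and vertical below 0.035 rad and contact force between disc and spatula below 0.02 N), for 0.3 s.
At the end, for the whole second after the job is handed in: Disc at rest in the four-armed trivet: centred within 3 mm, underside within about 1 mm of the ledges, level within 2 degrees. Spatula at rest in both notches of its rest: handle within 20 mm of its first place, height within 6 mm (4 mm below), direction within 17 degrees, level within 5 degrees (all of step 4 and z of disc in the frame of trivet_seat above -0.002 m and linear speed of each of disc, spatula below 0.01 m/s and horizontal distance between handle_seat and notch below 0.02 m and z of handle_seat in the frame of notch between -0.004 and 0.006 m and angle between the x axis of spatula and the x axis of notch, either way round below 0.3 rad and angle between spatula's own z axis and vertical below 0.08 rad); the robot touches nothing.
It fails at once if the disc is tipped by more than 11 degrees (angle between disc's own z axis and vertical above 0.2 rad).
It fails at once if the fingers or the arm touch the disc (contact force between any of the fingers, the arm and disc above 0.1 N).
It fails at once if the disc is dropped on the bench, jammed against the brick (over 4 N), or dropped or forced into the trivet (over 8 N) (height (world z) of disc_center below 0.012 m or contact force between disc and brick above 4 N or contact force between disc and turntable above 8 N).
It fails at once if the spatula presses on the board, brick, trivet or turntable with more than 6 N (contact force between spatula and board above 6 N or contact force between spatula and turntable above 6 N).
It fails at once if something else on the bench is disturbed (distance of any of blank, tweezers, charcoal, mandrel, third_a from where it was at the start of the episode above 0.015 m).
It also fails if it takes over 72 s, if anything falls off the work surface, if the arm or the gripper's body presses on something with over 40 N, if the wrist force passes 120 N, or if a joint passes its speed limit or range.

ROBOT

A 7-joint arm with a two-finger parallel gripper is mounted at the origin on the work surface. World frame = base frame: x ahead of the robot, y to its left, z up, the work surface at z = 0. Lengths are in m, angles in rad, forces in N, time in s.
With the tool pointing down it reaches from about 0.35 to 0.775 m from the base axis. Payload 3.1 kg.
Tool frame: the origin (TCP) lies on the centre line of the jaws, within the pads' length; the fingertips stand 11 mm ahead of it and the grasp point (between the pads) lies 8 mm behind it (r.tips_ahead is the distance from the TCP to the fingertips, in m); z points along the fingers, y is the line along which they close (so a half turn about z gives the same grasp; the last joint's range is limited). The gripper opens to 85 mm and grips with 20 to 120 N. Pads are 22 mm wide; open, the fingers measure 114 mm over their backs; the gripper's body (76 mm by 85 mm) begins 54 mm behind the grasp point. The pads swing forward as they close: fully open they stand 13 mm farther back than shut.
Start: joints at [1.279, 0.311, 0.014, 1.512, -0.004, 1.319, -0.027], TCP at [0.136, -0.533, 0.242] pointing down, gripper open.
Joint ranges: [-2.7, 2.7], [-0.3, 1.91], [-1.27, 1.3], [0.12, 2.57], [-1.44, 4.58], [0.2, 2.03], [-3.05, 3.05]. Speed limits (rad/s): [2.79, 2.79, 3.14, 3.14, 3.14, 3.14, 3.14].

INTERFACE

Orientations are given as a unit quaternion [w, x, y, z].
In Python, from plant import r gives the robot as it stands.
- The arm moves only by the tool jog_arm, never from a script. Its argument "rows" is a list of rows, each an object of numbers: "x", "y", "z": the shift along the tool's x, y, z normalised to -1 to 1, where 1 is 0.25 m; "twist": the turn about the tool's z normalised to -1 to 1, where 1 is 180 degrees; "gripper": the gripper's target within -1 to 1 (shut at 1, half-way at 0, fully open at -1). In form: [{"x": .., "y": .., "z": .., "twist": .., "gripper": ..}, ...]. A call has 1 to 12 rows; each row is the pose to reach, as a shift and turn from the pose commanded when the call began, along the tool's axes at that moment, turning the shorter way round; what a row does not reach only later rows make up. A row lasts 1/10 s, in which the tool goes at most 50 mm and 8.59 degrees, less where a joint would pass 70% of its speed; a pose out of reach is approached as far as the arm can. A call with a number of a shift or a turn outside -1 to 1 is refused whole. A call with a gripper value outside its range is refused whole. The fingers move at their own pace and stop on an object; the grip force is fixed at half the most. Time passes only in rows, so rows that repeat a pose let the fingers close. It gives the time, the measured TCP pose, the force, the opening and the grip force at its end, in the units of the state.
- r.sense(): the state, without advancing time (a new reading comes with each control period).
- r.snapshot(name): name is "scene" or "top"; returns (picture, depth): 400x640x3 uint8, red, green, blue; 400x640 float32, m along the optical axis (not along the pixel's ray), 0 where there is no reading.
- r.get_calibration(name): a dict with "fx", "fy", "cx", "cy" (pixels), "distortion" ([k1, k2, p1, p2, k3] as OpenCV has them; the pictures are not rectified), "R" (3x3) and "t" (3): a world point X has camera coordinates R X + t. Camera axes: x right, y down, z forward; pixel columns grow to the right and rows downward; lengths in m; the calibration is good to about 2 mm. A picture is of the moment at which its call begins. get_calibration takes no time and is no camera call.
- r.job_done(): hands the job in; it is judged then, once.
The state is a dict: "time_s": time; "joint_positions": joint angles; "joint_vel": joint speeds; "joint_efforts": joint torques, N m; "ee_pos": TCP position; "orientation": TCP orientation; "force": force on the tool from outside, world axes, zero at the start; "torque": the same for the moment, N m; "finger_gap": finger opening in m; "grip_force": force on a finger pad.
Only numpy, scipy, OpenCV 4.12 (cv2) and the standard library are available. Lean on these libraries where they do the work, as an engineer would, in place of code of your own. Each camera call takes 0.05 s, during which the arm holds its last target. There are 200 camera calls.

## Working session

There is one attempt and no reset: what is moved stays moved. The work goes in short steps, Python scripts to look and compute and a tool call to move; the robot and the scene stay as the last step left them, time stands still between calls to the robot, and variables do not carry over. Pictures are saved under pics/ and viewed, at most 10 in all, crops included, and the job is handed in when it is done.

Besides the shell and the picture viewer there is one more tool, called after "Request:" by a JSON object that holds its "api" and its "payload", one argument or row to a line. jog_arm: Moves the arm, as the interface text tells. Scaled input: -1 to 1 covers 0.25 m each way for a shift and 180 degrees each way for a turn. Its arguments: {"type":"object","properties":{"rows":{"type":"array","items":{"type":"object","properties":{"x":{"type":"number","minimum":-1,"maximum":1},"y":{"type":"number","minimum":-1,"maximum":1},"z":{"type":"number","minimum":-1,"maximum":1},"twist":{"type":"number","minimum":-1,"maximum":1},"gripper":{"type":"number"}}}}},"required":["rows"]}

```bash
mkdir -p pics; cat > h.py <<'E'
import numpy as np, cv2
from plant import r
def grab(n):
    p,d=r.snapshot(n); c=r.get_calibration(n); return p,d,c
def KD(c):
    return np.array([[c["fx"],0,c["cx"]],[0,c["fy"],c["cy"]],[0,0,1.]]),np.array(c["distortion"],float)
def ray(c,uv):
    K,D=KD(c); q=cv2.undistortPoints(np.float32(uv).reshape(-1,1,2),K,D).reshape(-1,2)
    R=np.array(c["R"]);t=np.array(c["t"]); d=np.c_[q,np.ones(len(q))]@R
    return -R.T@t,d
def plane(c,uv,z):
    o,d=ray(c,uv); return o+d*((z-o[2])/d[:,2])[:,None]
def dep(c,uv,D):
    uv=np.atleast_2d(uv); o,d=ray(c,uv); z=D[uv[:,1].astype(int),uv[:,0].astype(int)]
    return o+d*z[:,None]
def cloud(c,D):
    v,u=np.mgrid[0:400,0:640]; return dep(c,np.c_[u.ravel(),v.ravel()],D).reshape(400,640,3)
def st():
    s=r.sense(); print({k:np.round(s[k],4).tolist() for k in("time_s","ee_pos","orientation","force","torque","finger_gap","grip_force","joint_positions")})
def proj(c,X):
    K,D=KD(c); R=np.array(c["R"]); return cv2.projectPoints(np.float64(X).reshape(-1,1,3),cv2.Rodrigues(R)[0],np.array(c["t"],float),K,D)[0].reshape(-1,2)
E
python3 - <<'E'
from h import *
for n in("top","scene"):
    p,d,c=grab(n); cv2.imwrite(f"pics/{n}.png",p[:,:,::-1]); np.savez(f"{n}.npz",p=p,d=d)
    print(n,(-np.array(c["R"]).T@c["t"]).round(3),c["fx"],np.array(c["R"]).round(2).tolist())
st()
E
```

```text
top [ 0.385 -0.054  1.242] 388.8695712947558 [[0.0, -1.0, 0.0], [-0.99, -0.0, -0.16], [0.16, 0.0, -0.99]]
scene [0.991 0.281 0.975] 413.1416071603004 [[-0.7, 0.72, 0.01], [0.61, 0.61, -0.51], [-0.37, -0.34, -0.86]]
{'time_s': 0.1, 'ee_pos': [0.1358, -0.5323, 0.2413], 'orientation': [-0.0011, 0.9922, 0.1246, -0.0002], 'force': [-0.2206, -1.0815, 0.0938], 'torque': [0.0148, 0.0373, 0.0025], 'finger_gap': 0.0855, 'grip_force': 0.0, 'joint_positions': [1.2793, 0.3117, 0.014, 1.5129, -0.0044, 1.3192, -0.0272]}
```

View pics/top.png

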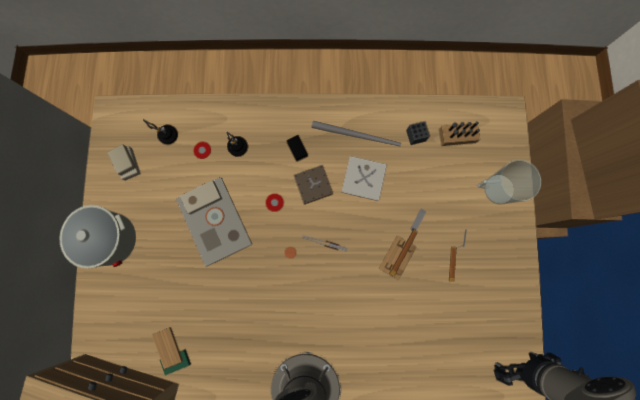

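View pics/scene.png

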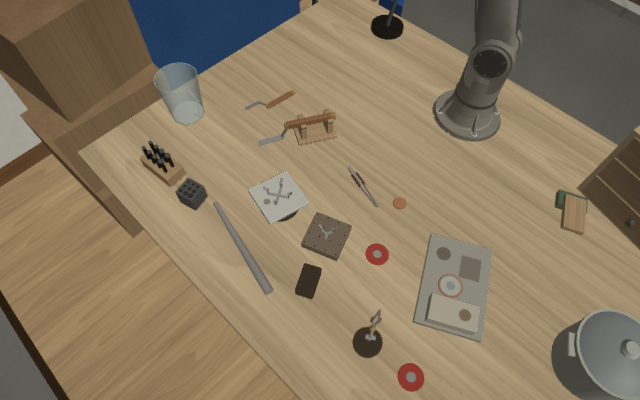

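The top view shows the following:
- **Target disc:** pale, on the board at (215,216). The look-alikes are the red discs at (275,203) and (202,150), and the bare blank at (290,253).
- **Spatulas:** one in the rest at (405,245), which is the one wanted. A smaller one lies loose at (455,258).
- **Trivets:** the four-armed one is on the white tile at (364,178). The three-armed one on the block is at (314,184).

I'll check the choice in a close crop.

```bash
python3 - <<'E'
from h import *
t=np.load("top.npz")["p"];s=np.load("scene.npz")["p"]
def cr(p,u,v,w,h): return cv2.resize(p[v:v+h,u:u+w],(400,300),interpolation=cv2.INTER_CUBIC)
o=np.vstack([np.hstack([cr(t,170,170,96,102 if 0 else 72+24),cr(t,330,145,80,60)]),np.hstack([cr(t,360,200,112,84),cr(s,240,160,80,60)])])
cv2.imwrite("pics/crop1.png",o[:,:,::-1])
E
```

```text
(no output)
```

View pics/crop1.png

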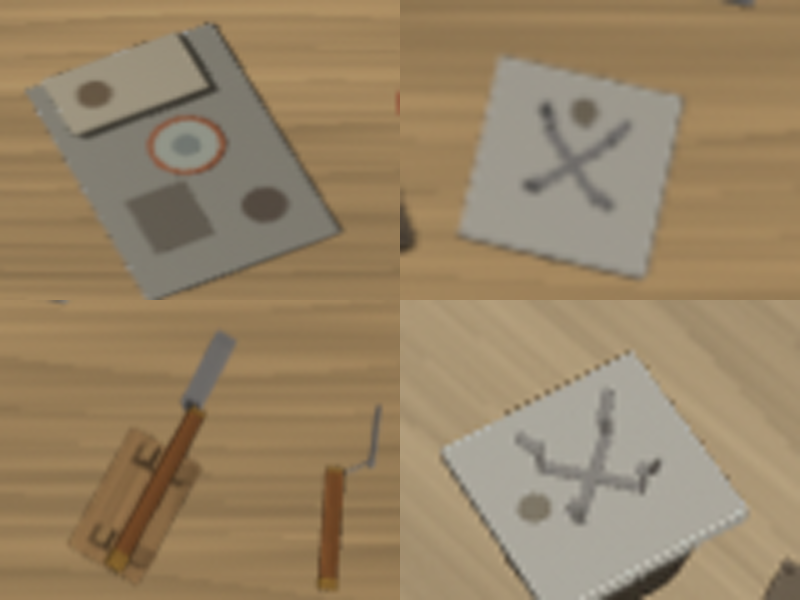

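The crop confirms the choices. The spatula in the rest is the large one. The pale disc is on the board below the brick, and the four-armed trivet's arms run diagonally to the tile. Next I'll measure.

```bash
cat > m.py <<'E'
from h import *
def big(m):
    n,l,s,_=cv2.connectedComponentsWithStats(m.astype(np.uint8)); return l==1+np.argmax(s[1:,4])
def roi(sh,u0,v0,u1,v1):
    m=np.zeros(sh,bool); m[v0:v1,u0:u1]=1; return m
def rect(X):
    (cx,cy),(w,h),a=cv2.minAreaRect((X[:,:2]*1000).astype(np.float32)); return np.round([cx,cy,w,h,a],1)
def pts(m): v,u=np.nonzero(m); return np.c_[u,v].astype(float)
def border(m): 
    c=max(cv2.findContours(m.astype(np.uint8),cv2.RETR_EXTERNAL,cv2.CHAIN_APPROX_NONE)[0],key=len); return c.reshape(-1,2).astype(float)
E
python3 - <<'E'
from m import *
R={"top":dict(tile=(335,150,395,207),sp=(380,205,430,275),board=(172,172,258,270)),"scene":dict(tile=(243,165,312,222),sp=(255,105,342,150),board=(405,228,495,342))}
for n in R:
    z=np.load(n+".npz");p,D=z["p"],z["d"];c=r.get_calibration(n);H=cv2.cvtColor(p,cv2.COLOR_RGB2HSV).astype(int);C=cloud(c,D)
    print("==",n)
    h,s,v=H[...,0],H[...,1],H[...,2]
    # tile
    m=big(roi(s.shape,*R[n]["tile"])&(s<45)&(v>125)); print("tile",m.sum(),rect(plane(c,border(m),.046)),"z",np.median(C[m][:,2]).round(4))
    P=plane(c,pts(m),.046); 
    # arms: inside the tile hull, dark
    hull=np.zeros(s.shape,np.uint8);cv2.fillConvexPoly(hull,cv2.convexHull(border(m).astype(np.int32)),1);hull=cv2.erode(hull,np.ones((5,5)))>0
    a=hull&(v<140); print("dark px",a.sum(), "heights",np.percentile(C[a][:,2],[5,50,95]).round(4))
    # board
    b=roi(s.shape,*R[n]["board"]);
    g=big(b&(s<60)&(v>70)); Z=C[g][:,2]; hst,e=np.histogram(Z,bins=np.arange(0,.08,.002)); print("board z",[(round(x,3),k) for x,k in zip(e,hst) if k>15])
    red=b&((h<12)|(h>170))&(s>95)&(v>100); print("red",red.sum())
    rb=big(red); P=plane(c,border(rb),.026); (x,y),rad=cv2.minEnclosingCircle((P[:,:2]*1000).astype(np.float32)); el=cv2.fitEllipse((P[:,:2]*1000).astype(np.float32)); print("disc",x,y,rad,el)
    # spatula handle
    q=roi(s.shape,*R[n]["sp"]); print("sp hues", [(H[int(a),int(b)]).tolist() for b,a in ([(405,248),(413,230),(417,220),(386,258)] if n=="top" else [(310,120),(295,124),(272,138),(320,138)])])
E
```

```text
== top
tile 1249 [ 645.1 -181.7  117.6  118.2   77.2] z 0.0472
dark px 174 heights [0.044  0.0491 0.0717]
board z [(np.float64(0.02), np.int64(67)), (np.float64(0.022), np.int64(273)), (np.float64(0.024), np.int64(681)), (np.float64(0.026), np.int64(851)), (np.float64(0.028), np.int64(540)), (np.float64(0.03), np.int64(182)), (np.float64(0.032), np.int64(39)), (np.float64(0.05), np.int64(24)), (np.float64(0.052), np.int64(93)), (np.float64(0.054), np.int64(156)), (np.float64(0.056), np.int64(208)), (np.float64(0.058), np.int64(141)), (np.float64(0.06), np.int64(27))]
red 63
disc 524.2352905273438 290.1363525390625 29.14573860168457 ((524.7433471679688, 292.10504150390625), (56.43609619140625, 59.191123962402344), 167.19418334960938)
sp hues [[13, 171, 112], [17, 137, 84], [15, 14, 108], [16, 128, 138]]
== scene
tile 1734 [ 646.6 -176.4  123.3  118.9   77.3] z 0.0454
dark px 163 heights [0.0443 0.0485 0.0702]
board z [(np.float64(0.018), np.int64(31)), (np.float64(0.02), np.int64(120)), (np.float64(0.022), np.int64(722)), (np.float64(0.024), np.int64(1701)), (np.float64(0.026), np.int64(1186)), (np.float64(0.028), np.int64(299)), (np.float64(0.03), np.int64(36)), (np.float64(0.032), np.int64(19)), (np.float64(0.034), np.int64(20)), (np.float64(0.036), np.int64(22)), (np.float64(0.038), np.int64(19)), (np.float64(0.04), np.int64(16)), (np.float64(0.044), np.int64(21)), (np.float64(0.046), np.int64(22)), (np.float64(0.048), np.int64(18)), (np.float64(0.05), np.int64(47)), (np.float64(0.052), np.int64(225)), (np.float64(0.054), np.int64(542)), (np.float64(0.056), np.int64(388)), (np.float64(0.058), np.int64(79))]
red 59
disc 522.4732666015625 291.00555419921875 29.150272369384766 ((522.1973266601562, 291.36639404296875), (55.02091979980469, 55.247249603271484), 16.88878631591797)
sp hues [[14, 132, 122], [13, 134, 110], [19, 16, 130], [18, 98, 156]]
```

```bash
python3 - <<'E'
from m import *
R={"top":((380,205,430,275),(364.2,177.0)),"scene":((255,105,342,150),(278.6,194.6))}
for n in R:
    z=np.load(n+".npz");p,D=z["p"],z["d"];c=r.get_calibration(n);H=cv2.cvtColor(p,cv2.COLOR_RGB2HSV).astype(int);C=cloud(c,D)
    h,s,v=H[...,0],H[...,1],H[...,2];print("==",n)
    print("trivet",(plane(c,[R[n][1]],.066)*1000).round(1))
    q=roi(s.shape,*R[n][0])
    b=big(q&(s<60)); P=plane(c,pts(b),.014); Q=P[:,:2]-P[:,:2].mean(0); w=np.linalg.svd(Q,full_matrices=0)[2][0]; w*=np.sign(w[0])
    print("blade",b.sum(),(P.mean(0)*1000).round(1),np.degrees(np.arctan2(w[1],w[0])).round(1),(np.percentile(Q@w,[0,100])*1000).round(1),"z",np.median(C[b][:,2]).round(4))
    d=q&(C[...,2]>.064)&(C[...,2]<.09); 
    k=big(q&((C[...,2]>.058)&(s>100))); 
    for nm,m in(("hz",big(d)),("col",big(q&(s>(140 if n=="top" else 125))&(v<(140))))):
        P=plane(c,pts(m),.073); M=P[:,:2].mean(0); Q=P[:,:2]-M; w=np.linalg.svd(Q,full_matrices=0)[2][0]; w*=np.sign(w[0])
        print(nm,m.sum(),(M*1000).round(1),np.degrees(np.arctan2(w[1],w[0])).round(1),(np.percentile(Q@w,[0,2,98,100])*1000).round(1),"width",(np.percentile(Q@[-w[1],w[0]],[2,98])*1000).round(1),"z",np.percentile(C[m][:,2],[20,50,80]).round(4))
    # board edges / brick
    bb=(172,172,258,270) if n=="top" else (405,228,495,342)
    b=roi(s.shape,*bb)
    br=big(b&(C[...,2]>.046)); print("brick",rect(plane(c,border(br),.055)))
    rb=big(b&((h<12)|(h>170))&(s>95)&(v>100)); P=plane(c,border(rb),.0292)
    print("disc",(cv2.minEnclosingCircle((P[:,:2]*1000).astype(np.float32))))
    g=big(b&(C[...,2]>.017)); print("board",rect(plane(c,border(g),.026)))
E
```

```text
== top
trivet [[ 643.3 -180.5   66. ]]
blade 137 [ 518.1 -356.4   14. ] -29.4 [-38.6  35.6] z 0.016
hz 253 [ 411.1 -294.3] -30.6 [-73.7 -70.   73.2  76.4] width [-7.4  7.5] z [0.0709 0.0737 0.0758]
col 268 [ 409.9 -292.7] -30.1 [-73.2 -69.4  74.   78.3] width [-7.8  7.7] z [0.0696 0.0734 0.0756]
brick [580.9 329.4  66.5 114.6  27.3]
disc ((523.86962890625, 289.23150634765625), 29.068998336791992)
board [510.3 293.  244.4 166.5  27.1]
== scene
trivet [[ 650.9 -169.9   66. ]]
blade 173 [ 511.6 -351.9   14. ] -20.1 [-50.6  45.3] z 0.0141
hz 338 [ 409.2 -289.2] -30.8 [-71.5 -67.7  77.   81.6] width [-22.4  23.4] z [0.0674 0.0708 0.0729]
col 302 [ 422.5 -288.2] -29.6 [-76.3 -71.8  66.9  70.5] width [-11.3  11.7] z [0.0597 0.0681 0.072 ]
brick [584.2 333.6  67.5 116.   26.5]
disc ((524.0534057617188, 290.9735412597656), 29.05188751220703)
board [511.7 297.3 242.6 162.6  26.7]
```

```bash
python3 - <<'E'
from m import *
for n,uv in(("top",(364.2,177.0)),("scene",(278.6,194.6))):
    c=r.get_calibration(n); print(n,(plane(c,[uv],.049)*1000).round(1)); D=np.load(n+".npz")["d"];C=cloud(c,D)
    q=(C[...,2]>.060)&(abs(C[...,0]-.645)<.06)&(abs(C[...,1]+.18)<.06)
    for z in(.068,):
        P=plane(c,pts(q),z)*1000; print(q.sum(),P[:,:2].mean(0).round(1),"rect",rect(P/1000))
        a=np.degrees(np.arctan2(P[:,1]+180.5,P[:,0]-645)); 
        for k in range(4):
            # cluster by arm angle (32,122,-148,-58)
            m=abs((a-(32+90*k)+180)%360-180)<35; print(k,m.sum(),P[m].mean(0).round(1))
E
```

```text
top [[ 647.1 -182.4   49. ]]
45 [ 647.5 -184. ] rect [ 646.2 -181.7   57.6   55.9   79.1]
0 11 [ 672.5 -163.7   68. ]
1 9 [ 628.4 -154.1   68. ]
2 11 [ 618.9 -197.6   68. ]
3 14 [ 662.5 -208.4   68. ]
scene [[ 644.6 -178.3   49. ]]
61 [ 644.2 -183.6] rect [ 644.  -181.9   57.4   57.5   76.8]
0 11 [ 671.8 -162.8   68. ]
1 14 [ 629.  -153.1   68. ]
2 17 [ 618.4 -196.5   68. ]
3 19 [ 662.5 -206.5   68. ]
```

```bash
cat > g.py <<'E'
from h import *
import sys
def now():
    s=r.sense(); w,x,y,z=s["orientation"]; a=2*np.degrees(np.arctan2(y,x)); return np.array(s["ee_pos"]),(a+180)%360-180,s
def go(x,y,z,ang):
    p,a,s=now(); d=np.array([x,y,z])-p; t=np.radians(a); ct,sn=np.cos(t),np.sin(t)
    tw=(a-ang+180)%360-180
    print("ang",round(a,2),"pos",p.round(4),"-> x %.4f y %.4f z %.4f twist %.4f"%((d[0]*ct+d[1]*sn)/.25,(d[0]*sn-d[1]*ct)/.25,-d[2]/.25,tw/180))
if __name__=="__main__": go(*map(float,sys.argv[1:5])); 
E
python3 g.py .461 -.323 .16 -30.3
```

```text
ang 14.32 pos [ 0.1358 -0.5323  0.2413] -> x 1.4673 y -0.4895 z 0.3253 twist 0.2479
```

Request:
{"api": "jog_arm", "payload": {
  "rows": [
    {"x": 0.1, "y": -0.03, "z": 0, "twist": 0.03, "gripper": -1},
    {"x": 0.25, "y": -0.08, "z": 0.03, "twist": 0.06},
    {"x": 0.42, "y": -0.14, "z": 0.06, "twist": 0.1},
    {"x": 0.6, "y": -0.2, "z": 0.1, "twist": 0.14},
    {"x": 0.78, "y": -0.26, "z": 0.15, "twist": 0.18},
    {"x": 0.92, "y": -0.31, "z": 0.2, "twist": 0.22},
    {"x": 0.97, "y": -0.33, "z": 0.22, "twist": 0.24},
    {"x": 0.97, "y": -0.33, "z": 0.22, "twist": 0.248}
  ]
}}

```text
invalid input
```

```bash
python3 g.py .461 -.323 .16 -30.3
```

```text
ang 14.32 pos [ 0.1358 -0.5323  0.2413] -> x 1.4673 y -0.4895 z 0.3253 twist 0.2479
```

Request:
{"api": "jog_arm", "payload": {
  "rows": [
    {"x": 0.1, "y": -0.03, "z": 0, "twist": 0.03, "gripper": -1},
    {"x": 0.25, "y": -0.08, "z": 0.03, "twist": 0.06, "gripper": -1},
    {"x": 0.42, "y": -0.14, "z": 0.06, "twist": 0.1, "gripper": -1},
    {"x": 0.6, "y": -0.2, "z": 0.1, "twist": 0.14, "gripper": -1},
    {"x": 0.78, "y": -0.26, "z": 0.15, "twist": 0.18, "gripper": -1},
    {"x": 0.92, "y": -0.31, "z": 0.2, "twist": 0.22, "gripper": -1},
    {"x": 0.97, "y": -0.33, "z": 0.22, "twist": 0.24, "gripper": -1},
    {"x": 0.97, "y": -0.33, "z": 0.22, "twist": 0.248, "gripper": -1}
  ]
}}

```text
time_s: 0.9
ee_pos: [0.3527, -0.3896, 0.1858]
orientation: [-0.002, 0.966, -0.259, -0.001]
force: [-0.1, -0.4, 0.2]
finger_gap: 0.0853
grip_force: 0.0
```

```bash
python3 g.py .461 -.323 .12 -30.3
```

```text
ang -30.0 pos [ 0.3527 -0.3896  0.1858] -> x 0.2418 y -0.4473 z 0.2630 twist 0.0016
```

Request:
{"api": "jog_arm", "payload": {
  "rows": [
    {"x": 0.06, "y": -0.11, "z": 0.06, "twist": 0.0, "gripper": -1},
    {"x": 0.12, "y": -0.22, "z": 0.13, "twist": 0.001, "gripper": -1},
    {"x": 0.18, "y": -0.34, "z": 0.2, "twist": 0.0015, "gripper": -1},
    {"x": 0.23, "y": -0.42, "z": 0.25, "twist": 0.0015, "gripper": -1},
    {"x": 0.242, "y": -0.447, "z": 0.263, "twist": 0.0015, "gripper": -1},
    {"x": 0.242, "y": -0.447, "z": 0.263, "twist": 0.0015, "gripper": -1},
    {"x": 0.242, "y": -0.447, "z": 0.263, "twist": 0.0015, "gripper": -1}
  ]
}}

```text
time_s: 1.6
ee_pos: [0.4575, -0.3296, 0.1223]
orientation: [0.001, 0.964, -0.265, -0.0]
force: [-0.3, -1.0, 0.7]
finger_gap: 0.0856
grip_force: 0.0
```

```bash
python3 - <<'E'
from g import *
p,d,c=grab("top"); go(.461,-.323,.054,-30.3); st()
cv2.imwrite("pics/a.png",cv2.resize(p[185:295,350:470],(600,550),interpolation=cv2.INTER_CUBIC)[:,:,::-1])
E
```

```text
ang -30.8 pos [ 0.4575 -0.3298  0.1225] -> x -0.0019 y -0.0305 z 0.2739 twist -0.0028
{'time_s': 1.65, 'ee_pos': [0.4575, -0.3298, 0.1225], 'orientation': [0.0012, 0.9641, -0.2656, 0.0002], 'force': [-0.064, -1.2665, -0.0928], 'torque': [0.0261, -0.0162, 0.0251], 'finger_gap': 0.0854, 'grip_force': 0.0, 'joint_positions': [0.6392, 0.4334, -0.0624, 1.6449, 0.0323, 1.0632, -1.5415]}
```

View pics/a.png

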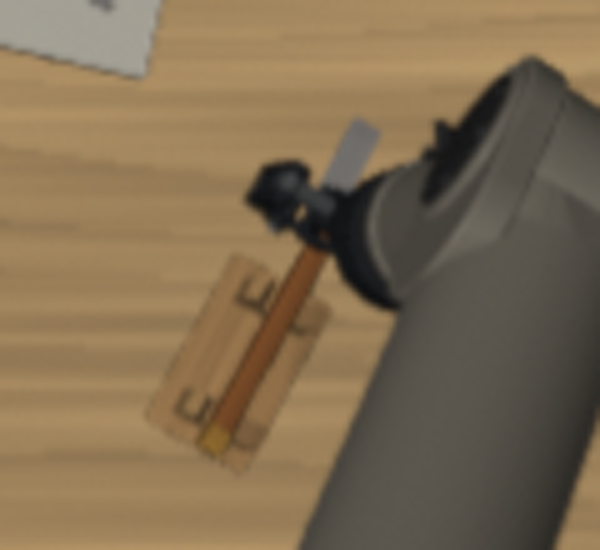

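The crop shows the gripper above the front of the handle, with the fingers straddling it, offset slightly towards -y. I'll correct that and descend.

Request:
{"api": "jog_arm", "payload": {
  "rows": [
    {"x": 0.0, "y": -0.03, "z": 0.05, "twist": -0.003, "gripper": -1},
    {"x": 0.0, "y": -0.03, "z": 0.1, "twist": -0.003, "gripper": -1},
    {"x": 0.0, "y": -0.03, "z": 0.14, "twist": -0.003, "gripper": -1},
    {"x": 0.0, "y": -0.03, "z": 0.14, "twist": -0.003, "gripper": -1},
    {"x": 0.0, "y": -0.03, "z": 0.14, "twist": -0.003, "gripper": -1}
  ]
}}

```text
time_s: 2.15
ee_pos: [0.4625, -0.3206, 0.0859]
orientation: [-0.0, 0.966, -0.259, -0.001]
force: [0.1, 0.1, 0.4]
finger_gap: 0.0854
grip_force: 0.0
```

```bash
python3 g.py .461 -.323 .054 -30.3
```

```text
ang -30.07 pos [ 0.4625 -0.3206  0.0859] -> x -0.0004 y 0.0113 z 0.1275 twist 0.0013
```

Request:
{"api": "jog_arm", "payload": {
  "rows": [
    {"x": 0.0, "y": 0.01, "z": 0.04, "twist": 0.001, "gripper": -1},
    {"x": 0.0, "y": 0.01, "z": 0.08, "twist": 0.001, "gripper": -1},
    {"x": 0.0, "y": 0.01, "z": 0.115, "twist": 0.001, "gripper": -1},
    {"x": 0.0, "y": 0.01, "z": 0.127, "twist": 0.001, "gripper": -1},
    {"x": 0.0, "y": 0.01, "z": 0.127, "twist": 0.001, "gripper": -1},
    {"x": 0.0, "y": 0.01, "z": 0.127, "twist": 0.001, "gripper": 0},
    {"x": 0.0, "y": 0.01, "z": 0.127, "twist": 0.001, "gripper": 0.4},
    {"x": 0.0, "y": 0.01, "z": 0.127, "twist": 0.001, "gripper": 0.5},
    {"x": 0.0, "y": 0.01, "z": 0.127, "twist": 0.001, "gripper": 0.5}
  ]
}}

```text
time_s: 3.05
ee_pos: [0.462, -0.323, 0.0551]
orientation: [0.0, 0.965, -0.261, 0.0]
force: [-1.2, -0.3, -0.1]
finger_gap: 0.0282
grip_force: 0.0
```

```bash
python3 g.py .461 -.323 .054 -30.3
```

```text
ang -30.23 pos [ 0.462  -0.323   0.0551] -> x -0.0033 y 0.0021 z 0.0045 twist 0.0004
```

Request:
{"api": "jog_arm", "payload": {
  "rows": [
    {"x": 0.0, "y": 0.0, "z": 0.0, "twist": 0, "gripper": 0.6},
    {"x": 0.0, "y": 0.0, "z": 0.0, "twist": 0, "gripper": 0.7},
    {"x": 0.0, "y": 0.0, "z": 0.0, "twist": 0, "gripper": 1},
    {"x": 0.0, "y": 0.0, "z": 0.0, "twist": 0, "gripper": 1},
    {"x": 0.0, "y": 0.0, "z": 0.0, "twist": 0, "gripper": 1},
    {"x": 0.0, "y": 0.0, "z": 0.0, "twist": 0, "gripper": 1}
  ]
}}

```text
time_s: 3.65
ee_pos: [0.4618, -0.323, 0.0551]
orientation: [0.0, 0.965, -0.261, 0.0]
force: [-0.3, 0.1, 3.3]
finger_gap: 0.0131
grip_force: 58.7
```

```bash
python3 -c "
from h import *;st()"
```

```text
{'time_s': 3.65, 'ee_pos': [0.4618, -0.323, 0.0551], 'orientation': [0.0001, 0.9654, -0.2608, 0.0001], 'force': [-0.275, 0.1482, 3.3272], 'torque': [0.0819, 0.1942, -0.0215], 'finger_gap': 0.0131, 'grip_force': 58.6716, 'joint_positions': [0.628, 0.5118, -0.0655, 1.7114, 0.0405, 0.9195, -1.5522]}
```

Request:
{"api": "jog_arm", "payload": {
  "rows": [
    {"x": 0, "y": 0, "z": -0.04, "twist": 0, "gripper": 1},
    {"x": 0, "y": 0, "z": -0.14, "twist": 0, "gripper": 1},
    {"x": 0, "y": 0, "z": -0.28, "twist": 0, "gripper": 1},
    {"x": 0, "y": 0, "z": -0.4, "twist": 0, "gripper": 1},
    {"x": -0.03, "y": -0.04, "z": -0.44, "twist": 0, "gripper": 1},
    {"x": -0.11, "y": -0.15, "z": -0.44, "twist": -0.02, "gripper": 1},
    {"x": -0.21, "y": -0.28, "z": -0.44, "twist": -0.06, "gripper": 1},
    {"x": -0.31, "y": -0.41, "z": -0.44, "twist": -0.1, "gripper": 1},
    {"x": -0.41, "y": -0.54, "z": -0.44, "twist": -0.14, "gripper": 1},
    {"x": -0.5, "y": -0.66, "z": -0.44, "twist": -0.18, "gripper": 1},
    {"x": -0.58, "y": -0.75, "z": -0.44, "twist": -0.21, "gripper": 1},
    {"x": -0.61, "y": -0.8, "z": -0.44, "twist": -0.23, "gripper": 1}
  ]
}}

```text
time_s: 4.85
ee_pos: [0.4285, -0.069, 0.1638]
orientation: [-0.001, 0.995, 0.102, -0.001]
force: [-0.1, -0.1, -1.6]
finger_gap: 0.013
grip_force: 58.5
```

```bash
python3 g.py .3948 .2242 .135 27
```

```text
ang 11.65 pos [ 0.4285 -0.069   0.1638] -> x 0.1047 y -1.1758 z 0.1151 twist -0.0853
```

Request:
{"api": "jog_arm", "payload": {
  "rows": [
    {"x": 0.01, "y": -0.06, "z": 0.0, "twist": 0, "gripper": 1},
    {"x": 0.02, "y": -0.18, "z": 0.0, "twist": -0.02, "gripper": 1},
    {"x": 0.04, "y": -0.33, "z": 0.0, "twist": -0.04, "gripper": 1},
    {"x": 0.06, "y": -0.49, "z": 0.02, "twist": -0.06, "gripper": 1},
    {"x": 0.07, "y": -0.65, "z": 0.04, "twist": -0.08, "gripper": 1},
    {"x": 0.08, "y": -0.8, "z": 0.06, "twist": -0.085, "gripper": 1},
    {"x": 0.09, "y": -0.92, "z": 0.08, "twist": -0.085, "gripper": 1},
    {"x": 0.09, "y": -0.98, "z": 0.1, "twist": -0.085, "gripper": 1},
    {"x": 0.09, "y": -0.98, "z": 0.1, "twist": -0.085, "gripper": 1}
  ]
}}

```text
time_s: 5.75
ee_pos: [0.4039, 0.1736, 0.1388]
orientation: [-0.001, 0.973, 0.231, -0.001]
force: [-0.8, -0.5, -1.0]
finger_gap: 0.0128
grip_force: 58.5
```

```bash
python3 g.py .3948 .2242 .1 27
```

```text
ang 26.75 pos [0.4039 0.1736 0.1388] -> x 0.0586 y -0.1973 z 0.1552 twist -0.0014
```

Request:
{"api": "jog_arm", "payload": {
  "rows": [
    {"x": 0.01, "y": -0.04, "z": 0.01, "twist": 0, "gripper": 1},
    {"x": 0.03, "y": -0.1, "z": 0.05, "twist": -0.001, "gripper": 1},
    {"x": 0.05, "y": -0.16, "z": 0.1, "twist": -0.001, "gripper": 1},
    {"x": 0.058, "y": -0.19, "z": 0.14, "twist": -0.001, "gripper": 1},
    {"x": 0.058, "y": -0.197, "z": 0.155, "twist": -0.001, "gripper": 1},
    {"x": 0.058, "y": -0.197, "z": 0.155, "twist": -0.001, "gripper": 1},
    {"x": 0.058, "y": -0.197, "z": 0.155, "twist": -0.001, "gripper": 1}
  ]
}}

```text
time_s: 6.45
ee_pos: [0.3969, 0.221, 0.1012]
orientation: [0.0, 0.973, 0.23, 0.0]
force: [1.1, 0.1, -1.6]
finger_gap: 0.0129
grip_force: 58.6
```

```bash
python3 - <<'E'
from m import *
from g import *
go(.3948,.2242,.1,27); st()
for n in("top","scene"):
    p,D,c=grab(n); np.savez(n+"2.npz",p=p,d=D); 
    if n=="top": A=cv2.resize(p[160:270,160:270],(400,400),interpolation=cv2.INTER_CUBIC)
    else: A=np.hstack([A,cv2.resize(p[225:345,380:500],(400,400),interpolation=cv2.INTER_CUBIC)])
cv2.imwrite("pics/b.png",A[:,:,::-1])
E
```

```text
ang 26.56 pos [0.3969 0.221  0.1012] -> x -0.0020 y -0.0151 z 0.0048 twist -0.0025
{'time_s': 6.45, 'ee_pos': [0.3969, 0.221, 0.1012], 'orientation': [0.0004, 0.9733, 0.2297, 0.0001], 'force': [1.0704, 0.1271, -1.5564], 'torque': [0.0458, -0.0455, -0.0541], 'finger_gap': 0.0129, 'grip_force': 58.5626, 'joint_positions': [-0.0758, 0.3087, -0.562, 1.9439, 0.2023, 0.9439, -1.8431]}
```

View pics/b.png

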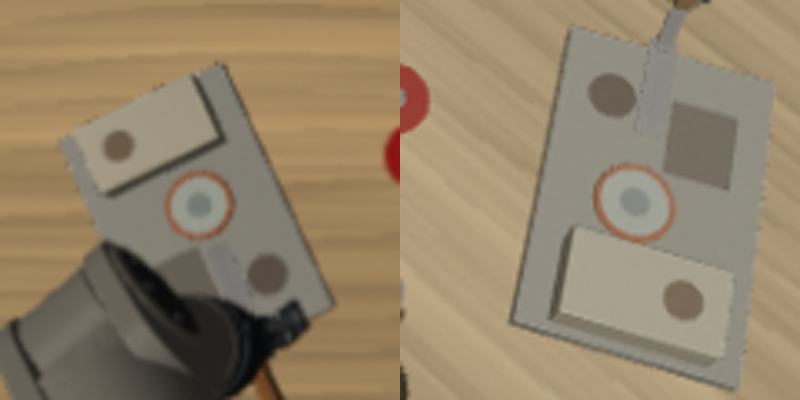

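The left crop (top view) shows the blade tip at (213,240) pointing at the disc at (199,204). The right crop (scene view) shows the tip at (648,133) and the disc at (634,203). I'll triangulate from both.

```bash
python3 - <<'E'
from h import *
def tri(a,b):
    A=np.zeros((3,3));B=np.zeros(3)
    for n,uv in(("top",a),("scene",b)):
        o,d=ray(r.get_calibration(n),[uv]);d=d[0]/np.linalg.norm(d[0]);M=np.eye(3)-np.outer(d,d);A+=M;B+=M@o
    return np.linalg.solve(A,B)
T=tri((218.1,225.5),(454.05,264.55));Dd=tri((214.2,215.7),(449.9,285.6))
print("tip",T.round(4),"disc",Dd.round(4))
a=np.radians(26.8);u=np.array([np.cos(a),np.sin(a)]);w=np.array([-u[1],u[0]])
g=np.array([.3969,.221]); print("tip from tcp",(T[:2]-g)@u,(T[:2]-g)@w,"disc from tcp",(Dd[:2]-g)@u,(Dd[:2]-g)@w)
E
```

```text
tip [0.4908 0.2675 0.0624] disc [0.5246 0.2909 0.0287]
tip from tcp 0.10480070267327221 -0.0007906008610849488 disc from tcp 0.1455042780427008 0.004772521137489549
```

Request:
{"api": "jog_arm", "payload": {
  "rows": [
    {"x": -0.003, "y": -0.008, "z": 0.02, "twist": -0.001, "gripper": 1},
    {"x": -0.003, "y": -0.015, "z": 0.05, "twist": -0.001, "gripper": 1},
    {"x": -0.003, "y": -0.02, "z": 0.08, "twist": -0.001, "gripper": 1},
    {"x": -0.003, "y": -0.02, "z": 0.1, "twist": -0.001, "gripper": 1},
    {"x": -0.003, "y": -0.02, "z": 0.1, "twist": -0.001, "gripper": 1},
    {"x": -0.003, "y": -0.02, "z": 0.1, "twist": -0.001, "gripper": 1},
    {"x": -0.003, "y": -0.02, "z": 0.1, "twist": -0.001, "gripper": 1},
    {"x": -0.003, "y": -0.02, "z": 0.1, "twist": -0.001, "gripper": 1}
  ]
}}

```text
time_s: 7.35
ee_pos: [0.3938, 0.2263, 0.0763]
orientation: [-0.0, 0.973, 0.232, 0.0]
force: [0.1, 0.2, -1.7]
finger_gap: 0.0128
grip_force: 58.6
```

```bash
python3 - <<'E'
from g import *
p,a,s=now(); print(p,a,s["time_s"])
for i in range(3): grab("top"); s=r.sense(); print(np.round(s["ee_pos"],4),np.round(s["force"],2),np.round(s["torque"],3))
E
```

```text
[0.39375849 0.2262975  0.07630089] 26.820374157763496 7.35
[0.3937 0.2263 0.0763] [ 0.53  0.61 -0.9 ] [ 0.018 -0.025  0.003]
[0.3937 0.2262 0.0763] [-0.17  0.45 -1.91] [ 0.006 -0.067  0.026]
[0.3936 0.2262 0.0762] [-0.09 -1.44 -0.93] [ 0.014 -0.015  0.017]
```

```bash
cat > f.py <<'E'
from g import *
def fr(n=4):
    F=[]
    for i in range(n):
        grab("top"); p,a,s=now(); F.append(np.r_[s["force"],s["torque"],p,a])
    F=np.mean(F,0); t=np.radians(F[9]); u=np.array([np.cos(t),np.sin(t)])
    print("t",s["time_s"],"pos",F[6:9].round(4),"ang",F[9].round(2),"Fz",F[2].round(2),"Fx_tool",(F[:2]@u).round(2),"pitch",(F[3]*u[1]-F[4]*u[0]).round(3),"gap",np.round(s["finger_gap"],4))
if __name__=="__main__": fr()
E
python3 f.py
```

```text
t 7.7 pos [0.3936 0.2262 0.0761] ang 26.82 Fz -1.22 Fx_tool 0.24 pitch 0.065 gap 0.0131
```

Request:
{"api": "jog_arm", "payload": {
  "rows": [
    {"x": 0, "y": 0, "z": 0.004, "twist": 0, "gripper": 1},
    {"x": 0, "y": 0, "z": 0.008, "twist": 0, "gripper": 1},
    {"x": 0, "y": 0, "z": 0.01, "twist": 0, "gripper": 1},
    {"x": 0, "y": 0, "z": 0.01, "twist": 0, "gripper": 1}
  ]
}}

```text
time_s: 8.1
ee_pos: [0.3933, 0.2261, 0.0734]
orientation: [0.0, 0.973, 0.232, -0.0]
force: [-0.4, -0.5, -1.4]
finger_gap: 0.0131
grip_force: 58.6
```

```bash
python3 f.py
```

```text
t 8.3 pos [0.3934 0.2262 0.0735] ang 26.83 Fz -1.25 Fx_tool -0.09 pitch 0.053 gap 0.0135
```

Request:
{"api": "jog_arm", "payload": {
  "rows": [
    {"x": 0, "y": 0, "z": 0.002, "twist": 0, "gripper": 1},
    {"x": 0, "y": 0, "z": 0.004, "twist": 0, "gripper": 1},
    {"x": 0, "y": 0, "z": 0.004, "twist": 0, "gripper": 1},
    {"x": 0, "y": 0, "z": 0.004, "twist": 0, "gripper": 1}
  ]
}}

```text
time_s: 8.7
ee_pos: [0.3934, 0.2261, 0.0725]
orientation: [0.0, 0.973, 0.232, -0.0]
force: [-1.4, -0.1, -0.5]
finger_gap: 0.0131
grip_force: 58.6
```

```bash
python3 f.py
```

```text
t 8.9 pos [0.3935 0.2262 0.0725] ang 26.83 Fz -1.21 Fx_tool -0.06 pitch 0.054 gap 0.0131
```

Request:
{"api": "jog_arm", "payload": {
  "rows": [
    {"x": 0, "y": 0, "z": 0.002, "twist": 0, "gripper": 1},
    {"x": 0, "y": 0, "z": 0.003, "twist": 0, "gripper": 1},
    {"x": 0, "y": 0, "z": 0.003, "twist": 0, "gripper": 1},
    {"x": 0, "y": 0, "z": 0.003, "twist": 0, "gripper": 1}
  ]
}}

```text
time_s: 9.3
ee_pos: [0.3934, 0.2262, 0.0718]
orientation: [-0.0, 0.973, 0.232, -0.0]
force: [-0.2, -0.6, -1.5]
finger_gap: 0.0128
grip_force: 58.6
```

```bash
python3 f.py
```

```text
t 9.5 pos [0.3935 0.2262 0.0718] ang 26.83 Fz -1.46 Fx_tool 0.27 pitch 0.043 gap 0.013
```

Request:
{"api": "jog_arm", "payload": {
  "rows": [
    {"x": 0, "y": 0, "z": 0.001, "twist": 0, "gripper": 1},
    {"x": 0, "y": 0, "z": 0.002, "twist": 0, "gripper": 1},
    {"x": 0, "y": 0, "z": 0.002, "twist": 0, "gripper": 1},
    {"x": 0, "y": 0, "z": 0.002, "twist": 0, "gripper": 1}
  ]
}}

```text
time_s: 9.9
ee_pos: [0.3935, 0.2262, 0.0713]
orientation: [0.0, 0.973, 0.232, -0.0]
force: [-0.5, 0.6, -1.8]
finger_gap: 0.0133
grip_force: 58.6
```

```bash
python3 f.py
```

```text
t 10.1 pos [0.3935 0.2262 0.0713] ang 26.83 Fz -1.38 Fx_tool -0.49 pitch 0.037 gap 0.0133
```

Request:
{"api": "jog_arm", "payload": {
  "rows": [
    {"x": 0, "y": 0, "z": 0.002, "twist": 0, "gripper": 1},
    {"x": 0, "y": 0, "z": 0.002, "twist": 0, "gripper": 1},
    {"x": 0, "y": 0, "z": 0.002, "twist": 0, "gripper": 1}
  ]
}}

```text
time_s: 10.4
ee_pos: [0.3935, 0.2262, 0.0709]
orientation: [0.0, 0.973, 0.232, 0.0]
force: [-0.6, -0.4, -1.2]
finger_gap: 0.0131
grip_force: 58.7
```

```bash
python3 f.py
```

```text
t 10.6 pos [0.3935 0.2262 0.0708] ang 26.83 Fz -0.35 Fx_tool -0.28 pitch 0.034 gap 0.013
```

Request:
{"api": "jog_arm", "payload": {
  "rows": [
    {"x": 0, "y": 0, "z": 0.0015, "twist": 0, "gripper": 1},
    {"x": 0, "y": 0, "z": 0.0015, "twist": 0, "gripper": 1},
    {"x": 0, "y": 0, "z": 0.0015, "twist": 0, "gripper": 1}
  ]
}}

```text
time_s: 10.9
ee_pos: [0.3935, 0.2262, 0.0705]
orientation: [0.0, 0.973, 0.232, 0.0]
force: [-1.4, -0.7, 0.9]
finger_gap: 0.013
grip_force: 58.8
```

```bash
python3 f.py
```

```text
t 11.1 pos [0.3935 0.2262 0.0705] ang 26.83 Fz 0.85 Fx_tool -1.48 pitch 0.016 gap 0.0131
```

Request:
{"api": "jog_arm", "payload": {
  "rows": [
    {"x": 0.004, "y": 0, "z": -0.0005, "twist": 0, "gripper": 1},
    {"x": 0.012, "y": 0, "z": -0.0005, "twist": 0, "gripper": 1},
    {"x": 0.022, "y": 0, "z": -0.0005, "twist": 0, "gripper": 1},
    {"x": 0.032, "y": 0, "z": -0.0005, "twist": 0, "gripper": 1},
    {"x": 0.042, "y": 0, "z": -0.0005, "twist": 0, "gripper": 1},
    {"x": 0.05, "y": 0, "z": -0.0005, "twist": 0, "gripper": 1},
    {"x": 0.056, "y": 0, "z": -0.0005, "twist": 0, "gripper": 1},
    {"x": 0.06, "y": 0, "z": -0.0005, "twist": 0, "gripper": 1},
    {"x": 0.06, "y": 0, "z": -0.0005, "twist": 0, "gripper": 1}
  ]
}}

```text
time_s: 12.0
ee_pos: [0.4069, 0.2329, 0.0705]
orientation: [0.0, 0.973, 0.232, -0.0]
force: [-0.5, -1.5, 0.5]
finger_gap: 0.0129
grip_force: 58.8
```

```bash
python3 f.py
```

```text
t 12.2 pos [0.4069 0.233  0.0705] ang 26.83 Fz 0.72 Fx_tool -0.83 pitch 0.019 gap 0.013
```

Request:
{"api": "jog_arm", "payload": {
  "rows": [
    {"x": 0.004, "y": 0, "z": 0, "twist": 0, "gripper": 1},
    {"x": 0.01, "y": 0, "z": 0, "twist": 0, "gripper": 1},
    {"x": 0.018, "y": 0, "z": 0, "twist": 0, "gripper": 1},
    {"x": 0.026, "y": 0, "z": 0, "twist": 0, "gripper": 1},
    {"x": 0.034, "y": 0, "z": 0, "twist": 0, "gripper": 1},
    {"x": 0.042, "y": 0, "z": 0, "twist": 0, "gripper": 1},
    {"x": 0.05, "y": 0, "z": 0, "twist": 0, "gripper": 1},
    {"x": 0.058, "y": 0, "z": 0, "twist": 0, "gripper": 1},
    {"x": 0.066, "y": 0, "z": 0, "twist": 0, "gripper": 1},
    {"x": 0.074, "y": 0, "z": 0, "twist": 0, "gripper": 1},
    {"x": 0.08, "y": 0, "z": 0, "twist": 0, "gripper": 1},
    {"x": 0.08, "y": 0, "z": 0, "twist": 0, "gripper": 1}
  ]
}}

```text
time_s: 13.4
ee_pos: [0.4251, 0.2421, 0.0705]
orientation: [-0.0, 0.973, 0.232, 0.0]
force: [-0.7, -0.2, 0.6]
finger_gap: 0.0128
grip_force: 58.8
```

```bash
python3 - <<'E'
from f import *
fr()
from m import *
for n,b in(("top",(172,172,258,270)),("scene",(405,228,495,342))):
    p,D,c=grab(n);H=cv2.cvtColor(p,cv2.COLOR_RGB2HSV).astype(int);h,s,v=H[...,0],H[...,1],H[...,2]
    m=big(roi(s.shape,*b)&((h<12)|(h>170))&(s>95)&(v>100)); P=plane(c,border(m),.0292); print(n,cv2.minEnclosingCircle((P[:,:2]*1000).astype(np.float32)))
    A=cv2.resize(p[160:270,160:270] if n=="top" else p[225:345,380:500],(400,400),interpolation=cv2.INTER_CUBIC)
    B=A if n=="top" else np.hstack([B,A])
cv2.imwrite("pics/c.png",B[:,:,::-1])
E
```

```text
t 13.6 pos [0.4251 0.2421 0.0706] ang 26.82 Fz 0.34 Fx_tool 0.05 pitch 0.184 gap 0.0127
top ((532.9315795898438, 294.1853942871094), 29.61159896850586)
scene ((532.853759765625, 269.83978271484375), 10.468962669372559)
```

View pics/c.png

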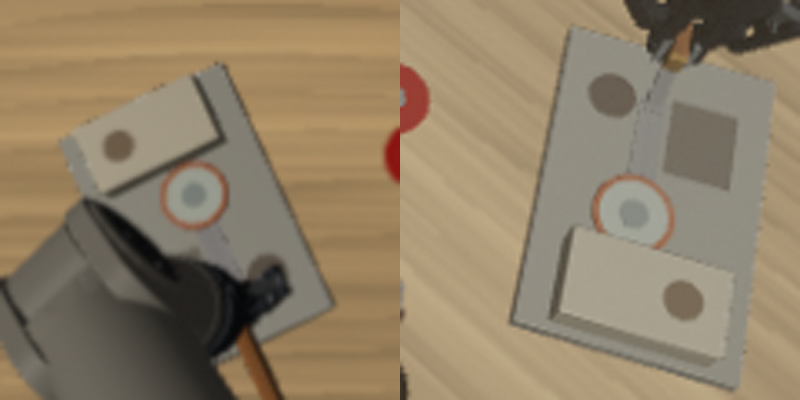

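The blade tip is already 10–15 mm under the disc's near edge, and the disc has moved up close to the brick: (195,195) in the left crop, (633,212) in the right. I'll keep sliding.

Request:
{"api": "jog_arm", "payload": {
  "rows": [
    {"x": 0.004, "y": 0, "z": 0, "twist": 0, "gripper": 1},
    {"x": 0.01, "y": 0, "z": 0, "twist": 0, "gripper": 1},
    {"x": 0.018, "y": 0, "z": 0, "twist": 0, "gripper": 1},
    {"x": 0.026, "y": 0, "z": 0, "twist": 0, "gripper": 1},
    {"x": 0.034, "y": 0, "z": 0, "twist": 0, "gripper": 1},
    {"x": 0.042, "y": 0, "z": 0, "twist": 0, "gripper": 1},
    {"x": 0.05, "y": 0, "z": 0, "twist": 0, "gripper": 1},
    {"x": 0.058, "y": 0, "z": 0, "twist": 0, "gripper": 1},
    {"x": 0.066, "y": 0, "z": 0, "twist": 0, "gripper": 1},
    {"x": 0.074, "y": 0, "z": 0, "twist": 0, "gripper": 1},
    {"x": 0.08, "y": 0, "z": 0, "twist": 0, "gripper": 1}
  ]
}}

```text
time_s: 14.8
ee_pos: [0.4427, 0.251, 0.0705]
orientation: [0.0, 0.973, 0.232, -0.0]
force: [-1.2, -0.4, 1.1]
finger_gap: 0.0131
grip_force: 58.9
```

```bash
cat > dk.py <<'E'
from f import *
from m import *
def disc(z=.0292,bt=(172,172,258,270)):
    p,D,c=grab("top");H=cv2.cvtColor(p,cv2.COLOR_RGB2HSV).astype(int);h,s,v=H[...,0],H[...,1],H[...,2]
    m=big(roi(s.shape,*bt)&((h<12)|(h>170))&(s>95)&(v>100)); P=plane(c,border(m),z)[:,:2]
    (x,y),R=cv2.minEnclosingCircle((P*1000).astype(np.float32)); q,a,s=now(); t=np.radians(a)
    d=np.array([x,y])/1000-q[:2]; print("disc",round(x,1),round(y,1),"r",round(R,1),"in tcp",(d@[np.cos(t),np.sin(t)]).round(4),(d@[-np.sin(t),np.cos(t)]).round(4),"px",m.sum())
    C=cloud(c,D); hull=np.zeros(s2:=m.shape,np.uint8); cv2.fillConvexPoly(hull,cv2.convexHull(border(m).astype(np.int32)),1)
    X=C[hull>0]; A=np.c_[X[:,:2]-X[:,:2].mean(0),np.ones(len(X))]; k=np.linalg.lstsq(A,X[:,2],rcond=None)[0]; print("face z",k[2].round(4),"tilt deg",np.degrees(k[:2]).round(1))
if __name__=="__main__": fr(); disc()
E
python3 dk.py
```

```text
t 15.0 pos [0.4429 0.2511 0.0705] ang 26.82 Fz 0.32 Fx_tool -0.42 pitch 0.072 gap 0.0131
disc 532.7 295.0 r 29.7 in tcp 0.1 -0.0015 px 60
face z 0.0322 tilt deg [-3.3 -2.1]
```

Request:
{"api": "jog_arm", "payload": {
  "rows": [
    {"x": 0.004, "y": 0, "z": 0, "twist": 0, "gripper": 1},
    {"x": 0.01, "y": 0, "z": 0, "twist": 0, "gripper": 1},
    {"x": 0.018, "y": 0, "z": 0, "twist": 0, "gripper": 1},
    {"x": 0.026, "y": 0, "z": 0, "twist": 0, "gripper": 1},
    {"x": 0.034, "y": 0, "z": 0, "twist": 0, "gripper": 1},
    {"x": 0.042, "y": 0, "z": 0, "twist": 0, "gripper": 1},
    {"x": 0.05, "y": 0, "z": 0, "twist": 0, "gripper": 1},
    {"x": 0.058, "y": 0, "z": 0, "twist": 0, "gripper": 1},
    {"x": 0.066, "y": 0, "z": 0, "twist": 0, "gripper": 1},
    {"x": 0.074, "y": 0, "z": 0, "twist": 0, "gripper": 1},
    {"x": 0.082, "y": 0, "z": 0, "twist": 0, "gripper": 1},
    {"x": 0.086, "y": 0, "z": 0, "twist": 0, "gripper": 1}
  ]
}}

```text
time_s: 16.25
ee_pos: [0.4618, 0.2607, 0.0705]
orientation: [0.0, 0.973, 0.232, -0.0]
force: [-2.5, -0.2, 0.4]
finger_gap: 0.0133
grip_force: 58.9
```

```bash
python3 dk.py
```

```text
t 16.45 pos [0.4619 0.2608 0.0705] ang 26.82 Fz 0.38 Fx_tool -1.98 pitch -0.16 gap 0.0134
disc 535.2 290.9 r 26.1 in tcp 0.079 -0.0061 px 28
face z 0.0347 tilt deg [-8.2 -5.5]
```

Request:
{"api": "jog_arm", "payload": {
  "rows": [
    {"x": -0.003, "y": 0, "z": 0, "twist": 0, "gripper": 1},
    {"x": -0.006, "y": 0, "z": 0, "twist": 0, "gripper": 1},
    {"x": -0.01, "y": 0, "z": 0, "twist": 0, "gripper": 1},
    {"x": -0.012, "y": 0, "z": 0, "twist": 0, "gripper": 1},
    {"x": -0.012, "y": 0, "z": -0.002, "twist": 0, "gripper": 1},
    {"x": -0.014, "y": 0, "z": -0.006, "twist": 0, "gripper": 1},
    {"x": -0.016, "y": 0, "z": -0.01, "twist": 0, "gripper": 1},
    {"x": -0.018, "y": 0, "z": -0.016, "twist": 0, "gripper": 1},
    {"x": -0.018, "y": 0, "z": -0.02, "twist": 0, "gripper": 1},
    {"x": -0.018, "y": 0, "z": -0.02, "twist": 0, "gripper": 1}
  ]
}}

```text
time_s: 17.5
ee_pos: [0.4577, 0.2586, 0.0756]
orientation: [0.0, 0.973, 0.232, 0.0]
force: [0.1, 0.0, -1.7]
finger_gap: 0.0132
grip_force: 58.6
```

```bash
python3 - <<'E'
from dk import *
fr(); disc(.034)
for n in("top","scene"):
    p,D,c=grab(n)
    A=cv2.resize(p[160:270,160:270] if n=="top" else p[225:345,380:500],(400,400),interpolation=cv2.INTER_CUBIC)
    B=A if n=="top" else np.hstack([B,A])
cv2.imwrite("pics/d.png",B[:,:,::-1])
E
```

```text
t 17.7 pos [0.4577 0.2586 0.0755] ang 26.82 Fz -1.86 Fx_tool -0.5 pitch -0.002 gap 0.0128
disc 529.8 287.8 r 26.9 in tcp 0.0776 -0.0066 px 29
face z 0.0378 tilt deg [-6.8 -3.3]
```

View pics/d.png

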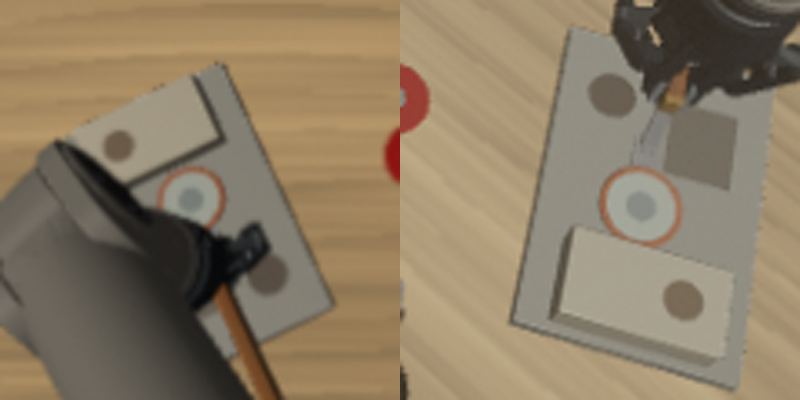

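The disc rides on the blade. The scene crop shows it at (640,206), clear of the brick and well centred. Next is a smooth lift.

Request:
{"api": "jog_arm", "payload": {
  "rows": [
    {"x": -0.002, "y": 0, "z": -0.004, "twist": 0, "gripper": 1},
    {"x": -0.006, "y": 0, "z": -0.014, "twist": 0, "gripper": 1},
    {"x": -0.01, "y": 0, "z": -0.03, "twist": 0, "gripper": 1},
    {"x": -0.014, "y": 0, "z": -0.055, "twist": 0, "gripper": 1},
    {"x": -0.018, "y": 0, "z": -0.085, "twist": 0, "gripper": 1},
    {"x": -0.02, "y": 0, "z": -0.12, "twist": 0, "gripper": 1},
    {"x": -0.02, "y": 0, "z": -0.16, "twist": 0, "gripper": 1},
    {"x": -0.02, "y": 0, "z": -0.2, "twist": 0, "gripper": 1},
    {"x": -0.02, "y": 0, "z": -0.235, "twist": 0, "gripper": 1},
    {"x": -0.02, "y": 0, "z": -0.265, "twist": 0, "gripper": 1},
    {"x": -0.02, "y": 0, "z": -0.285, "twist": 0, "gripper": 1},
    {"x": -0.02, "y": 0, "z": -0.295, "twist": 0, "gripper": 1}
  ]
}}

```text
time_s: 19.05
ee_pos: [0.4535, 0.2565, 0.1499]
orientation: [-0.0, 0.973, 0.232, 0.0]
force: [0.2, -0.1, -1.6]
finger_gap: 0.0133
grip_force: 58.6
```

```bash
python3 - <<'E'
from dk import *
fr()
p,D,c=grab("scene");H=cv2.cvtColor(p,cv2.COLOR_RGB2HSV).astype(int);h,s,v=H[...,0],H[...,1],H[...,2];C=cloud(c,D)
m=roi(s.shape,405,200,520,330)&((h<12)|(h>170))&(s>95)&(v>100); m=big(cv2.dilate(m.astype(np.uint8),np.ones((2,2)))>0); b=border(m); print(m.sum(),b.min(0),b.max(0))
hull=np.zeros(s.shape,np.uint8); cv2.fillConvexPoly(hull,cv2.convexHull(b.astype(np.int32)),1); X=C[hull>0]; k=np.linalg.lstsq(np.c_[X[:,:2]-X[:,:2].mean(0),np.ones(len(X))],X[:,2],rcond=None)[0]; print("z",k[2],"tilt",np.degrees(k[:2]).round(1))
P=plane(c,b,k[2]); print(cv2.minEnclosingCircle((P[:,:2]*1000).astype(np.float32)))
go(.5725,-.1639,.15,-12.8)
E
```

```text
t 19.25 pos [0.4532 0.2564 0.1494] ang 26.83 Fz -1.84 Fx_tool 0.14 pitch 0.014 gap 0.0129
174 [449. 262.] [475. 287.]
z 0.1066817082440264 tilt [89.4 -6. ]
((520.5696411132812, 294.8205871582031), 32.320648193359375)
ang 26.83 pos [0.4529 0.2562 0.1488] -> x -0.3315 y 1.7153 z -0.0048 twist 0.2202
```

Request:
{"api": "jog_arm", "payload": {
  "rows": [
    {"x": -0.001, "y": 0.008, "z": 0, "twist": 0.001, "gripper": 1},
    {"x": -0.005, "y": 0.028, "z": 0, "twist": 0.004, "gripper": 1},
    {"x": -0.012, "y": 0.064, "z": 0, "twist": 0.01, "gripper": 1},
    {"x": -0.022, "y": 0.116, "z": 0, "twist": 0.018, "gripper": 1},
    {"x": -0.034, "y": 0.18, "z": 0, "twist": 0.028, "gripper": 1},
    {"x": -0.048, "y": 0.255, "z": 0, "twist": 0.038, "gripper": 1},
    {"x": -0.064, "y": 0.335, "z": 0, "twist": 0.048, "gripper": 1},
    {"x": -0.079, "y": 0.41, "z": 0, "twist": 0.058, "gripper": 1},
    {"x": -0.091, "y": 0.475, "z": 0, "twist": 0.066, "gripper": 1},
    {"x": -0.101, "y": 0.525, "z": 0, "twist": 0.072, "gripper": 1},
    {"x": -0.107, "y": 0.56, "z": 0, "twist": 0.076, "gripper": 1},
    {"x": -0.111, "y": 0.58, "z": 0, "twist": 0.078, "gripper": 1}
  ]
}}

```text
time_s: 20.5
ee_pos: [0.4942, 0.1137, 0.1493]
orientation: [-0.0, 0.994, 0.111, 0.0]
force: [0.3, -0.5, -2.1]
finger_gap: 0.0134
grip_force: 58.5
```

```bash
python3 - <<'E'
from dk import *
fr(2); go(.5704,-.1634,.15,-12.8)
E
```

```text
t 20.6 pos [0.4942 0.1136 0.1492] ang 12.71 Fz -2.14 Fx_tool -0.13 pitch -0.043 gap 0.0128
ang 12.74 pos [0.4941 0.1141 0.1492] -> x 0.0530 y 1.1498 z -0.0031 twist 0.1419
```

Request:
{"api": "jog_arm", "payload": {
  "rows": [
    {"x": 0, "y": 0.008, "z": 0, "twist": 0.001, "gripper": 1},
    {"x": 0.001, "y": 0.028, "z": 0, "twist": 0.004, "gripper": 1},
    {"x": 0.003, "y": 0.064, "z": 0, "twist": 0.01, "gripper": 1},
    {"x": 0.005, "y": 0.116, "z": 0, "twist": 0.018, "gripper": 1},
    {"x": 0.008, "y": 0.18, "z": 0, "twist": 0.027, "gripper": 1},
    {"x": 0.012, "y": 0.255, "z": 0, "twist": 0.036, "gripper": 1},
    {"x": 0.015, "y": 0.335, "z": 0, "twist": 0.045, "gripper": 1},
    {"x": 0.018, "y": 0.41, "z": 0, "twist": 0.054, "gripper": 1},
    {"x": 0.021, "y": 0.475, "z": 0, "twist": 0.061, "gripper": 1},
    {"x": 0.024, "y": 0.525, "z": 0, "twist": 0.067, "gripper": 1},
    {"x": 0.026, "y": 0.56, "z": 0, "twist": 0.071, "gripper": 1},
    {"x": 0.027, "y": 0.58, "z": 0, "twist": 0.073, "gripper": 1}
  ]
}}

```text
time_s: 21.8
ee_pos: [0.5328, -0.0262, 0.1492]
orientation: [-0.0, 1.0, -0.004, -0.0]
force: [-0.2, -0.0, -2.0]
finger_gap: 0.013
grip_force: 58.5
```

```bash
python3 - <<'E'
from dk import *
fr(2); go(.5704,-.1634,.15,-12.8)
E
```

```text
t 21.9 pos [ 0.5328 -0.0263  0.1492] ang -0.42 Fz -1.76 Fx_tool 0.25 pitch 0.019 gap 0.0134
ang -0.39 pos [ 0.5327 -0.0258  0.1492] -> x 0.1545 y 0.5494 z -0.0032 twist 0.0690
```

Request:
{"api": "jog_arm", "payload": {
  "rows": [
    {"x": 0.002, "y": 0.008, "z": 0, "twist": 0.001, "gripper": 1},
    {"x": 0.007, "y": 0.027, "z": 0, "twist": 0.004, "gripper": 1},
    {"x": 0.017, "y": 0.062, "z": 0, "twist": 0.009, "gripper": 1},
    {"x": 0.031, "y": 0.112, "z": 0, "twist": 0.015, "gripper": 1},
    {"x": 0.048, "y": 0.174, "z": 0, "twist": 0.023, "gripper": 1},
    {"x": 0.068, "y": 0.245, "z": 0, "twist": 0.032, "gripper": 1},
    {"x": 0.089, "y": 0.32, "z": 0, "twist": 0.041, "gripper": 1},
    {"x": 0.109, "y": 0.39, "z": 0, "twist": 0.05, "gripper": 1},
    {"x": 0.126, "y": 0.45, "z": 0, "twist": 0.058, "gripper": 1},
    {"x": 0.14, "y": 0.5, "z": 0, "twist": 0.064, "gripper": 1},
    {"x": 0.15, "y": 0.532, "z": 0, "twist": 0.067, "gripper": 1},
    {"x": 0.154, "y": 0.547, "z": 0, "twist": 0.068, "gripper": 1}
  ]
}}

```text
time_s: 23.1
ee_pos: [0.5704, -0.1634, 0.1491]
orientation: [0.0, 0.994, -0.11, -0.0]
force: [0.0, 0.1, -2.3]
finger_gap: 0.0131
grip_force: 58.5
```

```bash
python3 - <<'E'
from dk import *
fr(2); go(.5704,-.1634,.15,-12.8)
for n in("top","scene"):
    p,D,c=grab(n); np.savez(n+"3.npz",p=p,d=D)
    A=cv2.resize(p[130:230,310:410] if n=="top" else p[145:245,225:325],(400,400),interpolation=cv2.INTER_CUBIC)
    B=A if n=="top" else np.hstack([B,A])
cv2.imwrite("pics/e.png",B[:,:,::-1])
E
```

```text
t 23.2 pos [ 0.5704 -0.163   0.1492] ang -12.63 Fz -1.87 Fx_tool -0.07 pitch 0.032 gap 0.0133
ang -12.6 pos [ 0.5703 -0.1625  0.1492] -> x 0.0011 y 0.0034 z -0.0032 twist 0.0011
```

View pics/e.png

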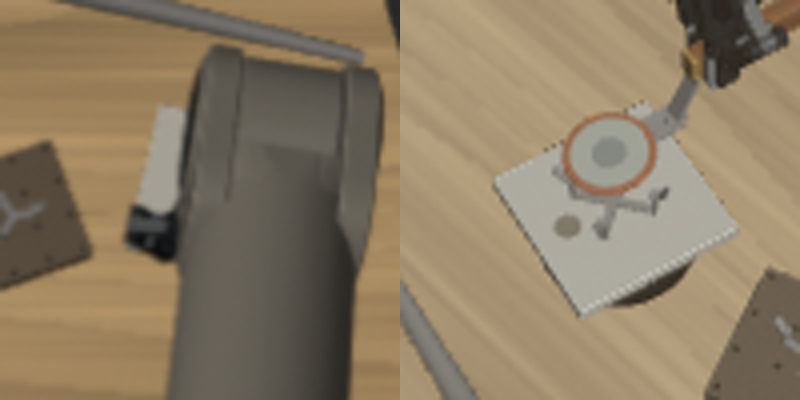

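The scene crop shows the disc at (610,152) over the trivet, and the top view is hidden by the arm. I'll lower to just above the lips and measure from the scene view.

Request:
{"api": "jog_arm", "payload": {
  "rows": [
    {"x": 0.001, "y": 0.002, "z": 0.003, "twist": 0.001, "gripper": 1},
    {"x": 0.001, "y": 0.002, "z": 0.012, "twist": 0.001, "gripper": 1},
    {"x": 0.001, "y": 0.002, "z": 0.026, "twist": 0.001, "gripper": 1},
    {"x": 0.001, "y": 0.002, "z": 0.042, "twist": 0.001, "gripper": 1},
    {"x": 0.001, "y": 0.002, "z": 0.058, "twist": 0.001, "gripper": 1},
    {"x": 0.001, "y": 0.002, "z": 0.073, "twist": 0.001, "gripper": 1},
    {"x": 0.001, "y": 0.002, "z": 0.085, "twist": 0.001, "gripper": 1},
    {"x": 0.001, "y": 0.002, "z": 0.094, "twist": 0.001, "gripper": 1},
    {"x": 0.001, "y": 0.002, "z": 0.1, "twist": 0.001, "gripper": 1},
    {"x": 0.001, "y": 0.002, "z": 0.103, "twist": 0.001, "gripper": 1},
    {"x": 0.001, "y": 0.002, "z": 0.103, "twist": 0.001, "gripper": 1}
  ]
}}

```text
time_s: 24.4
ee_pos: [0.5704, -0.163, 0.1235]
orientation: [0.0, 0.994, -0.111, -0.0]
force: [0.8, 0.1, -1.4]
finger_gap: 0.013
grip_force: 58.5
```

```bash
cat > ds.py <<'E'
from dk import *
from scipy.optimize import least_squares
def ds(off=.038,sl=3.9,zabs=None):
    p,D,c=grab("scene");H=cv2.cvtColor(p,cv2.COLOR_RGB2HSV).astype(int);h,s,v=H[...,0],H[...,1],H[...,2];C=cloud(c,D)
    q,a,_=now(); z0=zabs if zabs else q[2]-off
    e=np.array([.6455,-.1805,z0]); uv=proj(c,e)[0].astype(int)
    m=roi(s.shape,uv[0]-30,uv[1]-30,uv[0]+30,uv[1]+30)&((h<12)|(h>170))&(s>70)&(v>90); m=big(m); b=border(m)
    t=np.radians(a);u=np.array([np.cos(t),np.sin(t)]); o,d=ray(c,b)
    n=np.r_[np.tan(np.radians(sl))*u,1]; k=((e-o)@n)/(d@n); P=(o+d*k[:,None])[:,:2]*1000
    f=least_squares(lambda x:np.hypot(*(P-x[:2]).T)-x[2],[645,-180,30],loss="soft_l1").x
    w=np.array([-u[1],u[0]]); dd=f[:2]-[645.4,-179.9]
    print("disc",f.round(1),"px",m.sum(),"err along/lat mm",(dd@u).round(1),(dd@w).round(1),"in tcp",((f[:2]/1000-q[:2])@u).round(4),((f[:2]/1000-q[:2])@w).round(4))
    hull=np.zeros(s.shape,np.uint8); cv2.fillConvexPoly(hull,cv2.convexHull(b.astype(np.int32)),1); X=C[cv2.erode(hull,np.ones((3,3)))>0]; X=X[X[:,2]>.02]
    A=np.c_[(X[:,:2]-X[:,:2].mean(0))@np.c_[u,w],np.ones(len(X))]; k=np.linalg.lstsq(A,X[:,2],rcond=None)[0]
    print("depth face z",k[2].round(4),"assumed",z0.round(4),"tilt u,w deg",np.degrees(k[:2]).round(1))
if __name__=="__main__": fr(2); ds()
E
python3 ds.py
```

```text
t 24.5 pos [ 0.5705 -0.163   0.1237] ang -12.77 Fz -1.87 Fx_tool 0.08 pitch -0.013 gap 0.0128
disc [ 647.2 -177.5   27.7] px 69 err along/lat mm 1.2 2.7 in tcp 0.0779 0.0027
depth face z 0.0914 assumed 0.0857 tilt u,w deg [30.5 77.2]
```

```bash
python3 - <<'E'
from ds import *
c=r.get_calibration("scene"); Ds=[];Ps=[]
for i in range(4):
    p,D,_=grab("scene"); Ds.append(D);Ps.append(p)
D=np.median(Ds,0);p=np.mean(Ps,0).astype(np.uint8);C=cloud(c,D); np.savez("s4.npz",p=p,d=D)
H=cv2.cvtColor(p,cv2.COLOR_RGB2HSV).astype(int);h,s,v=H[...,0],H[...,1],H[...,2]
uv=proj(c,[.6472,-.1775,.088])[0].astype(int);print(uv)
B=roi(s.shape,uv[0]-18,uv[1]-18,uv[0]+19,uv[1]+19)
q,a,_=now();t=np.radians(a);u=np.array([np.cos(t),np.sin(t)]);w=np.array([-u[1],u[0]])
rr=C[...,:2]-np.array([.6472,-.1775]); m=B&(np.hypot(rr[...,0],rr[...,1])<.024)&(C[...,2]>.075)&(C[...,2]<.11); X=C[m]
A=np.c_[(X[:,:2]-[.6472,-.1775])@np.c_[u,w],np.ones(len(X))]; k=np.linalg.lstsq(A,X[:,2],rcond=None)[0]; print(len(X),"z",k[2].round(4),"tilt",np.degrees(k[:2]).round(2),"res",np.std(X[:,2]-A@k).round(4))
for y in range(uv[1]-16,uv[1]+18,2): print("".join("#" if ((h[y,x]<12 or h[y,x]>165) and s[y,x]>60) else "." for x in range(uv[0]-20,uv[0]+21)))
# tile depth bias check
m=(abs(C[...,0]-.645)<.05)&(abs(C[...,1]+.18)<.05)&(C[...,2]<.055)&(C[...,2]>.035); print("tile z",np.median(C[m][:,2]))
E
```

```text
[277 187]
243 z 0.0854 tilt [-4.76 -0.55] res 0.001
.........................................
.........................................
.........................................
.........................................
..................##...###...............
.............##.............#............
...........#.................##..........
..........#...................##.........
..........#....................#.........
.........#....................##.........
..........#...................#..........
..........##.................#...........
............##............##.............
...............##########................
.........................................
.........................................
.........................................
tile z 0.04544473396587001
```

```bash
cat > d5.py <<'E'
from ds import *
def d5(zf=None,sl=4.7,sub=4,thr=60):
    c=r.get_calibration("scene"); p=np.mean([grab("scene")[0] for i in range(sub)],0).astype(np.uint8)
    H=cv2.cvtColor(p,cv2.COLOR_RGB2HSV).astype(int);h,s=H[...,0],H[...,1]
    q,a,_=now();t=np.radians(a);u=np.array([np.cos(t),np.sin(t)]);w=np.array([-u[1],u[0]]); z0=zf or q[2]-.038
    e=np.array([.6455,-.1805,z0]); n=np.r_[np.tan(np.radians(sl))*u,1]; uv=proj(c,e)[0].astype(int)
    m=roi(s.shape,uv[0]-22,uv[1]-22,uv[0]+23,uv[1]+23)&((h<12)|(h>165))&(s>thr); b=pts(m); o,d=ray(c,b); k=((e-o)@n)/(d@n); P=(o+d*k[:,None])[:,:2]*1000
    x0=P.mean(0)
    f=least_squares(lambda x:np.hypot(*(P-x[:2]).T)-x[2],[*x0,28],loss="soft_l1").x
    rr=np.hypot(*(P-f[:2]).T); P=P[abs(rr-f[2])<3]; f=least_squares(lambda x:np.hypot(*(P-x[:2]).T)-x[2],f).x
    dd=f[:2]-[645.4,-179.9]; print("n",len(P),"disc",f.round(1),"err along",(dd@u).round(1),"lat",(dd@w).round(1),"std",np.std(np.hypot(*(P-f[:2]).T)).round(2),"z0",z0,"ang",a.round(2),"in tcp",(((f[:2]/1000-q[:2])@u)*1000).round(1),(((f[:2]/1000-q[:2])@w)*1000).round(1))
if __name__=="__main__": d5(); fr(1)
E
python3 d5.py; python3 - <<'E'
# sanity: same method on the disc on the board in the first scene image vs known consistency
from h import *
E
```

```text
n 67 disc [ 647.1 -177.5   27.6] err along 1.1 lat 2.8 std 0.94 z0 0.08558400682411502 ang -12.77 in tcp 78.0 2.8
t 25.0 pos [ 0.5704 -0.163   0.1235] ang -12.77 Fz -2.53 Fx_tool -0.79 pitch 0.033 gap 0.0134
```

Request:
{"api": "jog_arm", "payload": {
  "rows": [
    {"x": -0.001, "y": 0.002, "z": 0.002, "twist": 0, "gripper": 1},
    {"x": -0.003, "y": 0.006, "z": 0.007, "twist": 0, "gripper": 1},
    {"x": -0.003, "y": 0.007, "z": 0.013, "twist": 0, "gripper": 1},
    {"x": -0.003, "y": 0.007, "z": 0.02, "twist": 0, "gripper": 1},
    {"x": -0.003, "y": 0.007, "z": 0.027, "twist": 0, "gripper": 1},
    {"x": -0.003, "y": 0.007, "z": 0.034, "twist": 0, "gripper": 1},
    {"x": -0.003, "y": 0.007, "z": 0.038, "twist": 0, "gripper": 1},
    {"x": -0.003, "y": 0.007, "z": 0.04, "twist": 0, "gripper": 1},
    {"x": -0.003, "y": 0.007, "z": 0.04, "twist": 0, "gripper": 1}
  ]
}}

```text
time_s: 25.9
ee_pos: [0.5692, -0.1644, 0.1134]
orientation: [-0.0, 0.994, -0.111, -0.0]
force: [0.9, 0.8, -1.5]
finger_gap: 0.013
grip_force: 58.5
```

```bash
python3 - <<'E'
from d5 import *
d5(); fr(2)
p,D,c=grab("scene"); cv2.imwrite("pics/f.png",cv2.resize(p[160:235,240:320],(800,600) if 0 else (640,600),interpolation=cv2.INTER_CUBIC)[:,:,::-1])
E
```

```text
n 68 disc [ 645.8 -178.8   27.7] err along 0.2 lat 1.1 std 0.91 z0 0.07564247376644195 ang -12.77 in tcp 77.7 2.9
t 26.2 pos [ 0.5694 -0.1645  0.1136] ang -12.77 Fz -1.95 Fx_tool -0.01 pitch 0.014 gap 0.0129
```

View pics/f.png

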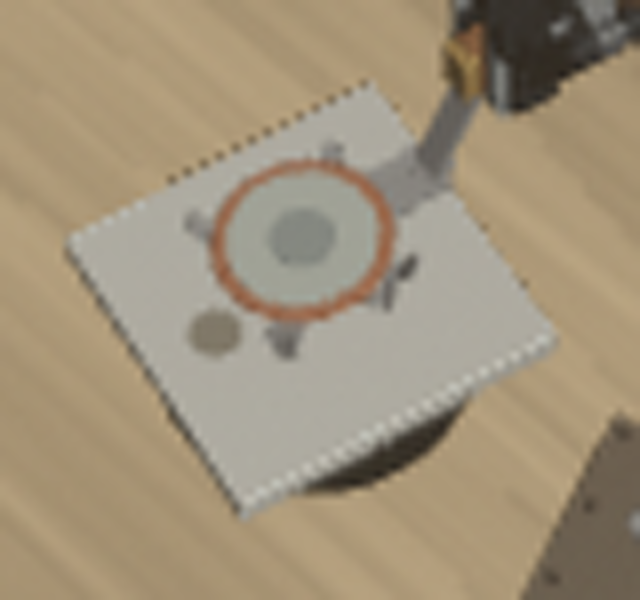

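The crop shows the disc at (303,240), centred between the four lip tips at (333,150), (197,222), (405,268) and (287,345). I'll lower gently.

Request:
{"api": "jog_arm", "payload": {
  "rows": [
    {"x": 0, "y": 0.001, "z": 0.003, "twist": 0, "gripper": 1},
    {"x": 0, "y": 0.001, "z": 0.006, "twist": 0, "gripper": 1},
    {"x": 0, "y": 0.001, "z": 0.009, "twist": 0, "gripper": 1},
    {"x": 0, "y": 0.001, "z": 0.012, "twist": 0, "gripper": 1},
    {"x": 0, "y": 0.001, "z": 0.015, "twist": 0, "gripper": 1},
    {"x": 0, "y": 0.001, "z": 0.018, "twist": 0, "gripper": 1},
    {"x": 0, "y": 0.001, "z": 0.021, "twist": 0, "gripper": 1},
    {"x": 0, "y": 0.001, "z": 0.024, "twist": 0, "gripper": 1},
    {"x": 0, "y": 0.001, "z": 0.027, "twist": 0, "gripper": 1},
    {"x": 0, "y": 0.001, "z": 0.028, "twist": 0, "gripper": 1}
  ]
}}

```text
time_s: 27.25
ee_pos: [0.5692, -0.1647, 0.1065]
orientation: [-0.0, 0.994, -0.111, -0.0]
force: [-0.5, -0.6, -1.9]
finger_gap: 0.013
grip_force: 58.5
```

```bash
python3 - <<'E'
from d5 import *
d5(zf=.0695,sl=0); fr(3)
E
```

```text
n 62 disc [ 645.5 -179.3   27.8] err along -0.0 lat 0.6 std 0.95 z0 0.0695 ang -12.77 in tcp 77.6 2.6
t 27.6 pos [ 0.5692 -0.1647  0.1066] ang -12.77 Fz -2.03 Fx_tool -0.36 pitch 0.044 gap 0.0133
```

Request:
{"api": "jog_arm", "payload": {
  "rows": [
    {"x": 0, "y": 0, "z": 0.003, "twist": 0, "gripper": 1},
    {"x": 0, "y": 0, "z": 0.006, "twist": 0, "gripper": 1},
    {"x": 0, "y": 0, "z": 0.009, "twist": 0, "gripper": 1},
    {"x": 0, "y": 0, "z": 0.012, "twist": 0, "gripper": 1},
    {"x": 0, "y": 0, "z": 0.015, "twist": 0, "gripper": 1},
    {"x": 0, "y": 0, "z": 0.018, "twist": 0, "gripper": 1},
    {"x": 0, "y": 0, "z": 0.021, "twist": 0, "gripper": 1},
    {"x": 0, "y": 0, "z": 0.021, "twist": 0, "gripper": 1}
  ]
}}

```text
time_s: 28.4
ee_pos: [0.5691, -0.1648, 0.1011]
orientation: [0.0, 0.994, -0.111, -0.0]
force: [0.4, 0.3, -1.3]
finger_gap: 0.0129
grip_force: 58.6
```

```bash
cat > chk.py <<'E'
from d5 import *
d5(zf=.0695,sl=0); fr(4)
c=r.get_calibration("scene");D=np.median([grab("scene")[1] for i in range(4)],0);C=cloud(c,D)
rr=C[...,:2]-np.array([.6455,-.1793]); m=(np.hypot(rr[...,0],rr[...,1])<.024)&(C[...,2]>.055)&(C[...,2]<.09); X=C[m]
A=np.c_[X[:,:2]-[.6455,-.1793],np.ones(len(X))]; k=np.linalg.lstsq(A,X[:,2],rcond=None)[0]; print("face z",(k[2]+.0006).round(4),"tilt",np.degrees(k[:2]).round(2))
E
python3 chk.py
```

```text
n 64 disc [ 645.9 -179.    27.6] err along 0.3 lat 1.0 std 0.97 z0 0.0695 ang -12.78 in tcp 77.9 3.1
t 28.8 pos [ 0.5693 -0.1648  0.1013] ang -12.78 Fz -1.29 Fx_tool -0.01 pitch 0.045 gap 0.0131
face z 0.0697 tilt [-0.16 -0.44]
```

The disc lies flat: face height is 0.0697 m, it is level, and the blade is unloaded. I'll drop the blade slightly and withdraw straight back.

Request:
{"api": "jog_arm", "payload": {
  "rows": [
    {"x": 0, "y": 0, "z": 0.004, "twist": 0, "gripper": 1},
    {"x": 0, "y": 0, "z": 0.008, "twist": 0, "gripper": 1},
    {"x": -0.01, "y": 0, "z": 0.008, "twist": 0, "gripper": 1},
    {"x": -0.03, "y": 0, "z": 0.008, "twist": 0, "gripper": 1},
    {"x": -0.06, "y": 0, "z": 0.008, "twist": 0, "gripper": 1},
    {"x": -0.1, "y": 0, "z": 0.008, "twist": 0, "gripper": 1},
    {"x": -0.15, "y": 0, "z": 0.008, "twist": 0, "gripper": 1},
    {"x": -0.2, "y": 0, "z": 0.008, "twist": 0, "gripper": 1},
    {"x": -0.25, "y": 0, "z": 0.008, "twist": 0, "gripper": 1},
    {"x": -0.3, "y": 0, "z": 0.008, "twist": 0, "gripper": 1},
    {"x": -0.34, "y": 0, "z": 0.008, "twist": 0, "gripper": 1},
    {"x": -0.36, "y": 0, "z": 0.008, "twist": 0, "gripper": 1}
  ]
}}

```text
time_s: 30.2
ee_pos: [0.4799, -0.1446, 0.0993]
orientation: [0.0, 0.994, -0.111, -0.0]
force: [-0.3, 0.2, -1.6]
finger_gap: 0.013
grip_force: 58.6
```

```bash
python3 chk.py; python3 g.py .4618 -.323 .15 -30.2
```

```text
n 63 disc [ 645.9 -179.    27.6] err along 0.3 lat 1.0 std 0.96 z0 0.0695 ang -12.77 in tcp 167.5 3.1
t 30.6 pos [ 0.4821 -0.1449  0.0994] ang -12.77 Fz -1.63 Fx_tool -0.26 pitch 0.066 gap 0.0131
face z 0.0698 tilt [-0.52  0.3 ]
ang -12.77 pos [ 0.4816 -0.1449  0.0992] -> x 0.0802 y 0.7125 z -0.2032 twist 0.0968
```

Request:
{"api": "jog_arm", "payload": {
  "rows": [
    {"x": -0.02, "y": 0, "z": -0.05, "twist": 0, "gripper": 1},
    {"x": -0.02, "y": 0.03, "z": -0.13, "twist": 0, "gripper": 1},
    {"x": 0.0, "y": 0.12, "z": -0.18, "twist": 0.01, "gripper": 1},
    {"x": 0.02, "y": 0.24, "z": -0.2, "twist": 0.03, "gripper": 1},
    {"x": 0.04, "y": 0.37, "z": -0.203, "twist": 0.05, "gripper": 1},
    {"x": 0.06, "y": 0.5, "z": -0.203, "twist": 0.07, "gripper": 1},
    {"x": 0.07, "y": 0.61, "z": -0.203, "twist": 0.085, "gripper": 1},
    {"x": 0.08, "y": 0.68, "z": -0.203, "twist": 0.095, "gripper": 1},
    {"x": 0.08, "y": 0.712, "z": -0.203, "twist": 0.097, "gripper": 1},
    {"x": 0.08, "y": 0.712, "z": -0.203, "twist": 0.097, "gripper": 1},
    {"x": 0.08, "y": 0.712, "z": -0.203, "twist": 0.097, "gripper": 1}
  ]
}}

```text
time_s: 31.9
ee_pos: [0.4622, -0.3208, 0.1501]
orientation: [-0.001, 0.966, -0.26, -0.0]
force: [-0.9, -0.4, -0.8]
finger_gap: 0.0129
grip_force: 58.6
```

```bash
python3 f.py; python3 g.py .4618 -.323 .057 -30.2
```

```text
t 32.1 pos [ 0.4623 -0.3208  0.1501] ang -30.06 Fz -1.5 Fx_tool -0.12 pitch 0.046 gap 0.0131
ang -30.08 pos [ 0.4622 -0.3213  0.1501] -> x 0.0021 y 0.0068 z 0.3725 twist 0.0007
```

Now down to 3 mm above the seat.

Request:
{"api": "jog_arm", "payload": {
  "rows": [
    {"x": 0.001, "y": 0.006, "z": 0.03, "twist": 0.0007, "gripper": 1},
    {"x": 0.001, "y": 0.006, "z": 0.08, "twist": 0.0007, "gripper": 1},
    {"x": 0.001, "y": 0.006, "z": 0.14, "twist": 0.0007, "gripper": 1},
    {"x": 0.001, "y": 0.006, "z": 0.2, "twist": 0.0007, "gripper": 1},
    {"x": 0.001, "y": 0.006, "z": 0.26, "twist": 0.0007, "gripper": 1},
    {"x": 0.001, "y": 0.006, "z": 0.31, "twist": 0.0007, "gripper": 1},
    {"x": 0.001, "y": 0.006, "z": 0.345, "twist": 0.0007, "gripper": 1},
    {"x": 0.001, "y": 0.006, "z": 0.365, "twist": 0.0007, "gripper": 1},
    {"x": 0.001, "y": 0.006, "z": 0.368, "twist": 0.0007, "gripper": 1},
    {"x": 0.001, "y": 0.006, "z": 0.368, "twist": 0.0007, "gripper": 1}
  ]
}}

```text
time_s: 33.1
ee_pos: [0.4614, -0.3245, 0.0583]
orientation: [0.0, 0.965, -0.262, 0.0]
force: [-0.7, 0.3, -1.1]
finger_gap: 0.0127
grip_force: 58.6
```

```bash
python3 f.py; python3 g.py .4618 -.323 .055 -30.2
```

```text
t 33.3 pos [ 0.4616 -0.3246  0.0587] ang -30.36 Fz -1.02 Fx_tool 0.17 pitch 0.063 gap 0.0128
ang -30.36 pos [ 0.4615 -0.3246  0.0587] -> x -0.0022 y -0.0061 z 0.0150 twist -0.0009
```

Request:
{"api": "jog_arm", "payload": {
  "rows": [
    {"x": 0, "y": -0.005, "z": 0.004, "twist": -0.0009, "gripper": 1},
    {"x": 0, "y": -0.005, "z": 0.008, "twist": -0.0009, "gripper": 1},
    {"x": 0, "y": -0.005, "z": 0.012, "twist": -0.0009, "gripper": 1},
    {"x": 0, "y": -0.005, "z": 0.014, "twist": -0.0009, "gripper": 1},
    {"x": 0, "y": -0.005, "z": 0.014, "twist": -0.0009, "gripper": 1}
  ]
}}

```text
time_s: 33.8
ee_pos: [0.4618, -0.3231, 0.0551]
orientation: [-0.0, 0.965, -0.26, 0.0]
force: [-1.5, 0.3, 2.6]
finger_gap: 0.0131
grip_force: 59.3
```

```bash
python3 f.py
```

```text
t 34.0 pos [ 0.4618 -0.3231  0.055 ] ang -30.19 Fz 4.51 Fx_tool -1.69 pitch -0.437 gap 0.0127
```

Request:
{"api": "jog_arm", "payload": {
  "rows": [
    {"x": 0, "y": 0, "z": -0.001, "twist": 0, "gripper": 1},
    {"x": 0, "y": 0, "z": -0.001, "twist": 0, "gripper": 0.6},
    {"x": 0, "y": 0, "z": -0.001, "twist": 0, "gripper": 0.5},
    {"x": 0, "y": 0, "z": -0.001, "twist": 0, "gripper": 0.2},
    {"x": 0, "y": 0, "z": -0.001, "twist": 0, "gripper": -0.2},
    {"x": 0, "y": 0, "z": -0.001, "twist": 0, "gripper": -0.4},
    {"x": 0, "y": 0, "z": -0.001, "twist": 0, "gripper": -0.4},
    {"x": 0, "y": 0, "z": -0.001, "twist": 0, "gripper": -0.4}
  ]
}}

```text
time_s: 34.8
ee_pos: [0.4617, -0.3233, 0.0548]
orientation: [0.0, 0.965, -0.26, 0.0]
force: [-0.5, -0.9, -0.5]
finger_gap: 0.0597
grip_force: 0.0
```

```bash
python3 f.py
```

```text
t 35.0 pos [ 0.4617 -0.3232  0.0548] ang -30.2 Fz 0.25 Fx_tool 0.49 pitch -0.012 gap 0.0597
```

Request:
{"api": "jog_arm", "payload": {
  "rows": [
    {"x": 0, "y": 0, "z": -0.02, "twist": 0, "gripper": -0.4},
    {"x": 0, "y": 0, "z": -0.06, "twist": 0, "gripper": -0.4},
    {"x": 0, "y": 0, "z": -0.14, "twist": 0, "gripper": -0.4},
    {"x": 0, "y": 0, "z": -0.26, "twist": 0, "gripper": -0.4},
    {"x": 0, "y": 0, "z": -0.38, "twist": 0, "gripper": -0.4},
    {"x": 0, "y": 0.1, "z": -0.48, "twist": 0, "gripper": -0.4},
    {"x": -0.1, "y": 0.25, "z": -0.52, "twist": 0, "gripper": -0.4},
    {"x": -0.25, "y": 0.4, "z": -0.52, "twist": 0, "gripper": -0.4},
    {"x": -0.4, "y": 0.55, "z": -0.52, "twist": 0, "gripper": -0.4},
    {"x": -0.5, "y": 0.65, "z": -0.52, "twist": 0, "gripper": -0.4},
    {"x": -0.5, "y": 0.65, "z": -0.52, "twist": 0, "gripper": -0.4},
    {"x": -0.5, "y": 0.65, "z": -0.52, "twist": 0, "gripper": -0.4}
  ]
}}

```text
time_s: 36.2
ee_pos: [0.2712, -0.4015, 0.1859]
orientation: [0.0, 0.965, -0.262, 0.001]
force: [0.4, 0.5, 0.6]
finger_gap: 0.0598
grip_force: 0.0
```

```bash
python3 - <<'E'
from m import *
import numpy as np
st()
p,D,c=grab("top");H=cv2.cvtColor(p,cv2.COLOR_RGB2HSV).astype(int);h,s,v=H[...,0],H[...,1],H[...,2];C=cloud(c,D)
q=roi(s.shape,380,205,430,275);m=big(q&(C[...,2]>.064)&(C[...,2]<.09));P=plane(c,pts(m),.073);M=P[:,:2].mean(0);Q=P[:,:2]-M;w=np.linalg.svd(Q,full_matrices=0)[2][0];w*=np.sign(w[0])
print("handle",m.sum(),(M*1000).round(1),np.degrees(np.arctan2(w[1],w[0])).round(1),np.median(C[m][:,2]).round(4))
m=roi(s.shape,335,150,395,207)&((h<12)|(h>165))&(s>60);P=plane(c,pts(m),.0695)*1000;P=P[np.hypot(P[:,0]-645,P[:,1]+180)<36]
from scipy.optimize import least_squares
print("disc",len(P),least_squares(lambda x:np.hypot(*(P[:,:2]-x[:2]).T)-x[2],[645,-180,28],loss="soft_l1").x.round(1))
s2=grab("scene")[0]
A=cv2.resize(p[140:290,310:470],(427,400),interpolation=cv2.INTER_CUBIC);B=cv2.resize(s2[90:240,230:370],(373,400),interpolation=cv2.INTER_CUBIC)
cv2.imwrite("pics/z.png",np.hstack([A,B])[:,:,::-1])
E
```

```text
{'time_s': 36.2, 'ee_pos': [0.2712, -0.4015, 0.1859], 'orientation': [0.0005, 0.9651, -0.262, 0.0008], 'force': [0.4489, 0.5205, 0.6055], 'torque': [0.0232, -0.0705, -0.0042], 'finger_gap': 0.0598, 'grip_force': 0.0, 'joint_positions': [0.9752, 0.2195, -0.0395, 1.7751, 0.0091, 1.1453, -1.1681]}
handle 250 [ 412.  -294.4] -30.8 0.0737
disc 75 [ 645.9 -181.3   28. ]
```

View pics/z.png

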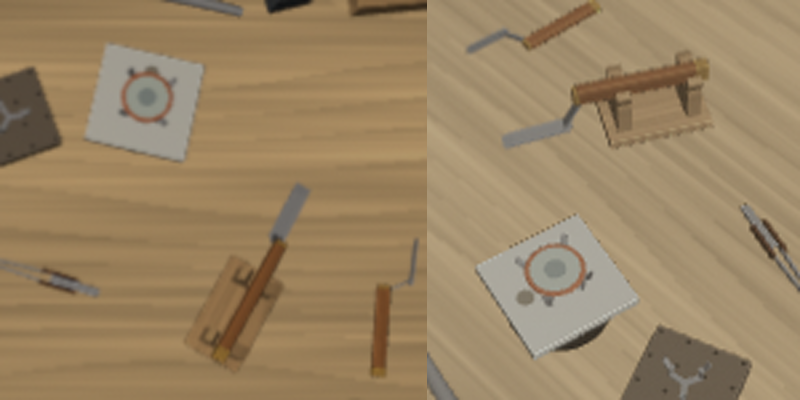

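The disc sits centred in the trivet: (147,97) in the left crop, (555,268) in the right. The spatula lies in both notches as it did before, at (250,300) in the left crop. Handing in.

```bash
python3 -c "
from plant import r
print(r.job_done())"
```

```text
the job is handed in; nothing more can be done
None
```

The job is handed in at about 36 s of the 72 s allowed: the camera check showed the disc level, seated and centred in the four-armed trivet, and the spatula back in both notches of its rest; the judge's verdict was not shown.

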